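# Collapse the telescopic stand and hang it by its slot

### The arm

A 6-joint arm with a two-finger parallel gripper is mounted at the origin on a cart in front of the work surface, level with it; the furniture and walls round the work are solid. World frame = base frame: x ahead of the robot, y to its left, z up, the work surface at z = 0. Lengths are in m, angles in rad, forces in N, time in s.
With the tool pointing down it reaches from about 0.35 to 0.975 m from the base axis. Payload 7.1 kg.
Tool frame: the origin (TCP) lies on the centre line of the jaws, within the pads' length; the fingertips stand 11 mm ahead of it and the grasp point (between the pads) lies 8 mm behind it; z points along the fingers, y is the line along which they close (so a half turn about z gives the same grasp; the last joint's range is limited). The gripper opens to 88 mm and grips with 3 to 60 N. Pads are 20 mm wide; open, the fingers measure 115 mm over their backs; the gripper's body (75 mm by 178 mm) begins 61 mm behind the grasp point.
Start: joints at [1.175, 0.423, 1.63, -0, 1.089, -0.019], TCP at [0.23, 0.581, 0.234] pointing down, gripper open.
Joint ranges: [-3, 3], [-0.9, 2.11], [0.09, 2.58], [-1.31, 4.45], [0.11, 2.69], [-2.54, 2.54]. Speed limits (rad/s): [2.39, 2.39, 3.01, 3.14, 3.14, 3.14].

### API

Orientations are given as a rotation vector (axis times angle).
In Python, from workcell import env, imaging, ticket gives the robot as it stands.
- The arm moves only by the tool move_arm, never from a script. Its argument "deltas" is a list that holds one entry, the list of rows, each a list of 5 numbers: the gripper's target within -1 to 1 (fully open at 1, half-way at 0, shut at -1), then the shift along the tool's x, y, z in cm, then the turn about the tool's z in rad. In form: [[[jaw, tx, ty, tz, roll], ...]]. A call has exactly 5 rows; each row is the pose to reach, as a shift and turn from the pose commanded when the call began, along the tool's axes at that moment; what a row does not reach only later rows make up. A row lasts 1/12 s, in which the tool goes at most 41.7 mm and 7.16 degrees, less where a joint would pass 70% of its speed; a pose out of reach is approached as far as the arm can. A call with a gripper value outside its range is refused whole. The fingers move at their own pace and stop on an object; "newtons" is the grip in N (left out, the last holds). Time passes only in rows, so rows that repeat a pose let the fingers close, or fill a call up. It gives the time, the measured TCP pose, the force, the opening and the grip force at its end, in the units of the state.
- env.get_state(): the state, without advancing time (a new reading comes with each control period).
- imaging.get_image(name): name is "scene" or "top"; returns a dict with "color" (480x640x3 uint8, blue, green, red), "z_map" (480x640 float32, m along the optical axis (not along the pixel's ray), 0 where there is no reading), "camera_matrix" (3x3 intrinsics, pixels), "cam_to_world" (4x4, takes a point from camera to world coordinates). Camera axes: x right, y down, z forward; pixel columns grow to the right and rows downward; lengths in m; the calibration is good to about 2 mm. A picture is of the moment at which its call begins.
- ticket.job_done(): hands the job in; it is judged then, once.
The state is a dict: "clock": time; "qpos": joint angles; "joint_vel": joint speeds; "joint_efforts": joint torques, N m; "tcp_pos": TCP position; "tool_rot": TCP orientation; "force": force on the tool from outside, world axes, zero at the start; "torque": the same for the moment, N m; "grip_width": opening from 0.0 (shut) to 1.0 (fully open); "grip_force": force on a finger pad.
Only numpy, scipy, OpenCV 4.12 (cv2) and the standard library are available. Lean on these libraries where they do the work, as an engineer would, in place of code of your own. Each camera call takes 0.05 s, during which the arm holds its last target. There are 200 camera calls.

### The job

Put the telescopic support stand away. While it stands on the bench push its tubes fully home, first the thin inner tube and then the middle one; then, without tipping it over, hang it on the hooded rack by sliding the open slot of its blue strap plate sideways over the red-headed stud and lowering it until the stud sits in the notch at the slot's closed end. Let go so that it hangs there still and upright with its tubes home, and leave the other things on the bench where they are.

Things in the scene. Friction and masses are not known exactly. Their poses are not given: they have to be found in the camera images.
- stand: Loose telescopic stand, 0.3 to 0.5 kg, upright on a round rubber foot (70 mm across, 8 high). Origin: centre of the foot's underside; z up the tubes, x towards its blue strap plate, y to the left of that. Square tubes, faces square to x and y. Collapsed, the cap's top is at z = 114 mm. While carried it fits under the rack's hood only collapsed.
- stand_grip (a point): Place to grip: on the axis of the aluminium outer tube (36 x 36 mm, z = 8 to 100 mm), at (0, 0, 55) mm in the stand's frame; axes as the stand.
- stand_top (a point): Centre of the top face of the orange cap (26 mm square, 8 high) on the dark inner tube (18 mm square); z up along the tubes.
- slot_seat (a point): Point of the strap plate where the stud's axis lies once seated in the notch: (32.5, 0, 142) mm in the stand's frame, mid-thickness of the plate, 4 mm below the notch's top. Axes as the stand. The notch spans y = -7 to 7, z = 140 to 146, above the closed end of the slot.
- slot_mouth (a point): Middle of the open end of the slot, on the plate's -y edge: (32.5, -35, 133) mm in the stand's frame; axes as the stand. The slot is horizontal, 14 mm high (z = 126 to 140), and runs from here to its closed end at y = 7. Plate: blue, 5 mm thick (x = 30 to 35), y = -35 to 35, z = 88 to 162; a 24 mm wide block at z = 87 to 99 joins it to the outer tube.
- stand_mid (a joint): How far the steel middle tube (27 mm square, black collar 33 mm square, 6 high), with the inner one, stands out of the outer tube, m: 0 fully home (collar on the outer tube), 0.045 fully out. Held by friction of about 9 N, no spring.
- stand_inner (a joint): How far the inner tube stands out of the middle tube, m: 0 fully home (cap on the collar), 0.045 fully out. Held by friction of about 3.5 N, no spring, so a straight push down on the cap sends the inner tube home first and the middle tube after it.
- rack: Fixed hanging rack on the bench. Origin: on the bench under the stud, in the panel's front face; x points into the panel, y to the left seen from its front, z up. Grey upright panel: y = -50 to 100 mm, 255 high, front face at x = 0, 8 thick. Dark base plate 12 mm high, x = -70 to 60, y = -60 to 110 mm.
- hood_edge (a point): Middle of the lower front edge of the rack's hood, 245 mm above the bench, 52 mm in front of the panel; axes as the rack. The hood is 8 mm thick and runs along the whole panel, so no hand can come straight down at the stud: the tool must lean, its wrist away from the panel, out over the front.
- stud (a point): Middle of the free shaft of the stud, 200 mm above the bench, 6.5 mm in front of the panel; axes as the rack. Stud square to the panel: steel shaft 8 mm thick, 13 mm of it free between the panel and a round red head 22 mm across, 6 thick, that cannot pass the slot. To the left (y = 0 to 100) the panel is free.
- flux_jar: Small clear jar with an orange screw lid, 41 mm across, 50 mm high; a loose bystander to leave alone. Origin: centre of its underside.
- braid_spool: Yellow spool lying flat, about 51 mm across, 10 mm high; a loose bystander to leave alone. Origin: centre of its underside.
- marker_pen: White and blue marker pen lying down, 127 mm long, 10 mm thick; a loose bystander to leave alone. Origin: centre of its underside.
- side_cutters: Side cutters with red handles lying flat, 124 x 47 x 14 mm; a loose bystander to leave alone. Origin: centre of its underside.
- screw_dish: Small steel dish with screws, 67 mm across, 13 mm high; a loose bystander to leave alone. Origin: centre of its underside.
- white_bottle: White squeeze bottle with a nozzle, 32 mm across, 114 mm high; a loose bystander to leave alone. Origin: centre of its underside.

How it is judged:
By the outcome, as a careful person would: the job done as asked, in the order asked, and still so for the second after the job is handed in, with the robot touching nothing.
It also fails if it takes over 67 s, if anything falls off the work surface, if the arm or the gripper's body presses on something with over 40 N, if the wrist force passes 120 N, or if a joint passes its speed limit or range.

## Working session

There is one attempt and no reset: what is moved stays moved. The work goes in short steps, Python scripts to look and compute and a tool call to move; the robot and the scene stay as the last step left them, time stands still between calls to the robot, and variables do not carry over. Pictures are saved under pics/ and viewed, at most 10 in all, crops included, and the job is handed in when it is done.

Besides the shell and the picture viewer there is one more tool, called after "Call:" by a JSON object that holds its "api" and its "payload". move_arm: Moves the arm, as the interface text tells. Its arguments: {"type":"object","properties":{"deltas":{"type":"array","items":{"type":"array","items":{"type":"array","items":{"type":"number"}}}},"newtons":{"type":"number"}},"required":["deltas"]}

```bash
ls; mkdir -p pics
python3 - <<'E'
from workcell import env, imaging
import cv2, numpy as np
for n in ("scene","top"):
    d=imaging.get_image(n); cv2.imwrite(f"pics/{n}0.png",d["color"]); np.savez(f"{n}0.npz",**d)
    print(n,d["camera_matrix"].round(1).tolist(),d["cam_to_world"].round(3).tolist())
print(env.get_state())
E
```

```text
pics
scene [[465.0, 0.0, 322.9], [0.0, 465.0, 239.2], [0.0, 0.0, 1.0]] [[0.583, -0.516, 0.628, -0.224], [-0.812, -0.389, 0.435, -0.544], [0.02, -0.763, -0.646, 0.87], [0.0, 0.0, 0.0, 1.0]]
top [[616.3, 0.0, 325.6], [0.0, 616.3, 244.8], [0.0, 0.0, 1.0]] [[0.377, -0.905, 0.197, 0.134], [-0.926, -0.37, 0.073, -0.171], [0.007, -0.21, -0.978, 1.849], [0.0, 0.0, 0.0, 1.0]]
{'clock': 0.1, 'qpos': array([ 1.17497221e+00,  4.23765884e-01,  1.63057395e+00,  1.08471720e-05,
        1.08863932e+00, -1.89716424e-02]), 'joint_vel': array([-1.30205829e-03,  3.78895845e-04, -1.71411299e-03, -6.38630718e-04,
       -1.31949185e-03, -3.75149723e-05]), 'joint_efforts': array([ 2.68376766e-06, -5.45612633e+01, -2.74324000e+01,  6.46102242e-02,
        1.87831954e-02, -2.66015502e-05]), 'tcp_pos': array([0.22976924, 0.5807166 , 0.23299409]), 'tool_rot': array([-5.88414236e-01, -3.08569534e+00,  2.12794485e-03]), 'force': array([-0.18979071,  0.09239963,  0.39396671]), 'torque': array([-0.03513219, -0.01220841, -0.03843688]), 'grip_force': 0.0, 'grip_width': 1.0036349152161532}
```

View pics/scene0.png

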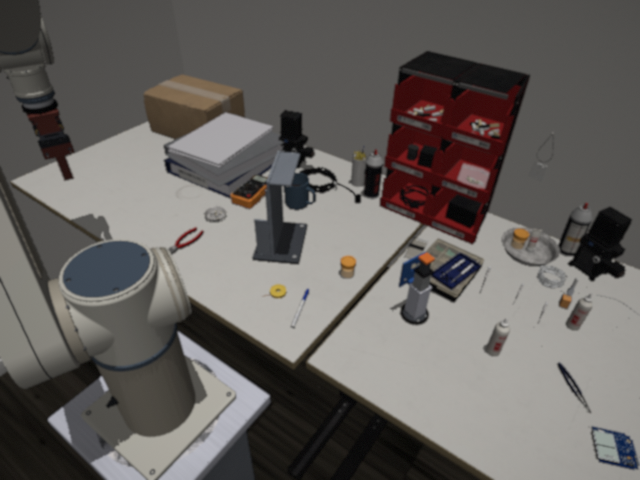

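View pics/top0.png

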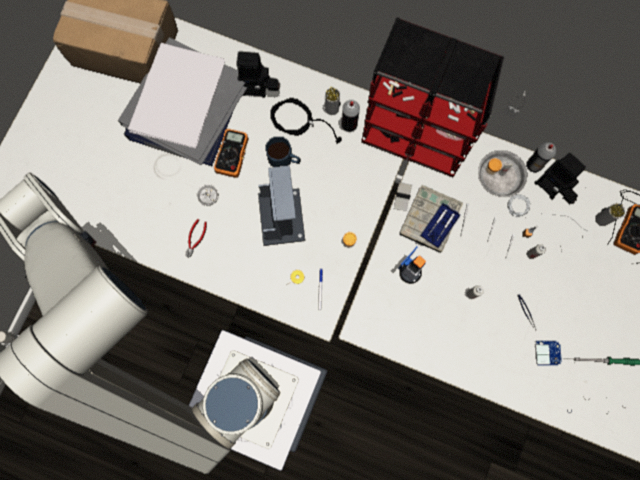

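The scene view shows the stand at about (415,295) with its orange cap at (425,258) and the blue plate up-left of it. The rack is at (280,210). In the top view the stand is at (411,268) and the rack at (282,205). Next I'll enlarge both.

```bash
cat > h.py <<'E'
import numpy as np, cv2
def load(f): return dict(np.load(f))
def cloud(d):
    K=d["camera_matrix"];T=d["cam_to_world"];z=d["z_map"].astype(float)
    v,u=np.indices(z.shape)
    P=np.stack([(u-K[0,2])/K[0,0]*z,(v-K[1,2])/K[1,1]*z,z],-1)
    W=P@T[:3,:3].T+T[:3,3]; W[z==0]=np.nan
    return W
def ray(d,u,v,h):
    K=d["camera_matrix"];T=d["cam_to_world"]
    r=T[:3,:3]@np.array([(u-K[0,2])/K[0,0],(v-K[1,2])/K[1,1],1]); o=T[:3,3]
    return o+r*(h-o[2])/r[2]
def proj(d,p):
    K=d["camera_matrix"];T=d["cam_to_world"]
    c=T[:3,:3].T@(np.asarray(p)-T[:3,3]); q=K@c; return q[:2]/q[2]
def crop(im,u,v,w,h,s): 
    return cv2.resize(im[v:v+h,u:u+w],None,fx=s,fy=s,interpolation=cv2.INTER_CUBIC)
E
python3 - <<'E'
from h import *
s=load("scene0.npz");t=load("top0.npz")
a=crop(s["color"],230,140,100,130,4);b=crop(s["color"],380,235,80,100,4)
c=crop(t["color"],240,150,90,100,4); e=crop(t["color"],380,230,60,65,4)
o=np.zeros((600,800,3),np.uint8)
for im,x,y,f in ((a,0,0,.75),(b,310,0,.9),(c,0,395,.55),(e,310,370,.9)):
    im=cv2.resize(im,None,fx=f,fy=f); hh=min(im.shape[0],600-y); o[y:y+hh,x:x+im.shape[1]]=im[:hh]
cv2.imwrite("pics/crop0.png",o)
for n,d in(("s",s),("t",t)):
    W=cloud(d); hsv=cv2.cvtColor(d["color"],cv2.COLOR_BGR2HSV)
    # rack tops: z .24-.26 region
    R=np.zeros(W.shape[:2],bool)
    if n=="s": R[140:280,230:330]=1; S=np.zeros_like(R); S[240:330,385:450]=1
    else: R[150:250,250:315]=1; S=np.zeros_like(R); S[240:290,380:435]=1
    for nm,m in (("hood",R&(W[...,2]>.235)&(W[...,2]<.275)),("panel",R&(W[...,2]>.03)&(W[...,2]<.23)),("base",R&(W[...,2]>.006)&(W[...,2]<.02)),
      ("orange",S&(hsv[...,0]<15)&(hsv[...,1]>150)&(hsv[...,2]>120)),("blue",S&(abs(hsv[...,0].astype(int)-108)<12)&(hsv[...,1]>130)),("grey",S&(hsv[...,1]<60)&(W[...,2]>.02)),("foot",S&(W[...,2]<.03)&(hsv[...,2]<70))):
        p=W[m]
        if len(p)<4: print(n,nm,len(p));continue
        box=cv2.minAreaRect(p[:,:2].astype(np.float32))
        vv,uu=np.nonzero(m)
        print(n,nm,len(p),p.mean(0).round(4),"z",np.percentile(p[:,2],[2,98]).round(3),"box",np.round(box[0],3),np.round(box[1],3),round(box[2],1),"px",uu.mean().round(1),vv.mean().round(1))
E
```

```text
s hood 836 [0.5351 0.1091 0.253 ] z [0.246 0.256] box [0.543 0.113] [0.154 0.06 ] 29.0 px 282.3 169.3
s panel 4534 [0.6725 0.2868 0.0803] z [0.031 0.194] box [0.716 0.29 ] [0.636 0.333] 35.1 px 268.2 182.5
s base 1792 [0.6158 0.1704 0.0125] z [0.007 0.019] box [0.711 0.279] [0.718 0.316] 29.9 px 286.2 223.4
s orange 93 [ 0.5265 -0.302   0.1862] z [0.16  0.192] box [ 0.612 -0.283] [0.215 0.029] 12.2 px 426.5 257.8
s blue 393 [ 0.5828 -0.2886  0.089 ] z [0.034 0.163] box [ 0.601 -0.311] [0.06  0.213] 78.9 px 424.2 272.5
s grey 1723 [ 0.5881 -0.2938  0.071 ] z [0.022 0.165] box [ 0.645 -0.287] [0.296 0.112] 10.7 px 426.2 278.6
s foot 455 [ 0.5985 -0.2691  0.0046] z [-0.063  0.028] box [ 0.772 -0.155] [0.644 0.146] 35.0 px 416.1 291.5
t hood 1192 [0.5442 0.1134 0.2524] z [0.244 0.26 ] box [0.545 0.114] [0.152 0.06 ] 29.3 px 281.3 192.8
t panel 756 [0.6153 0.1727 0.0774] z [0.033 0.173] box [0.59  0.157] [0.28  0.107] 15.7 px 276.0 182.2
t base 1286 [0.5377 0.1225 0.0114] z [0.006 0.019] box [0.59  0.149] [0.32  0.202] 22.4 px 282.7 216.6
t orange 42 [ 0.5231 -0.3023  0.1834] z [0.149 0.197] box [ 0.524 -0.302] [0.025 0.024] 68.0 px 419.0 261.9
t blue 87 [nan nan nan] z [nan nan] box [ 0.567 -0.301] [0.016 0.155] 60.3 px 412.5 256.3
t grey 240 [ 0.5447 -0.3     0.0782] z [0.022 0.162] box [ 0.563 -0.3  ] [0.058 0.135] 77.6 px 415.2 261.6
t foot 137 [ 0.5301 -0.297   0.0113] z [-0.001  0.027] box [ 0.566 -0.306] [0.066 0.148] 84.6 px 409.3 269.6
```

View pics/crop0.png

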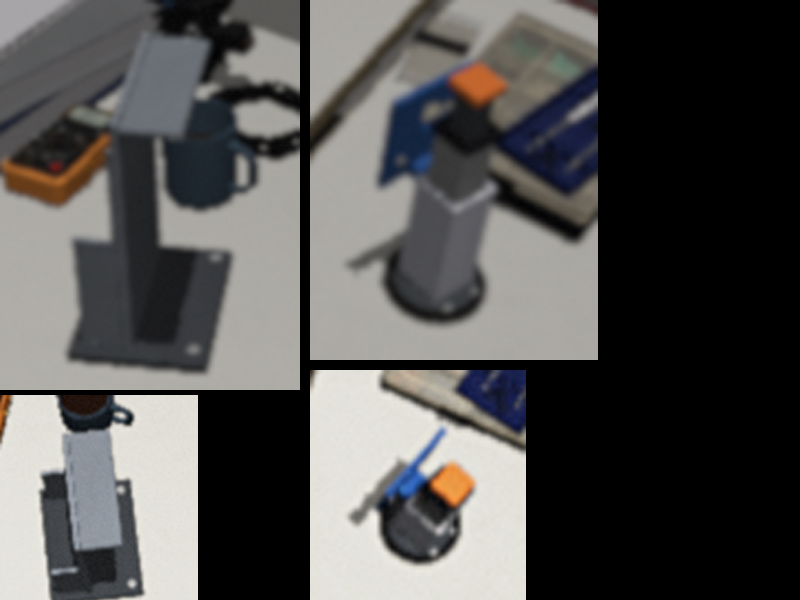

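The enlarged views show:
- **Stand:** both tubes are out, the cap is at about z = 0.19, and the blue plate is on the far-left side.
- **Rack:** its hood overhangs to the right in the scene view, so the front faces roughly (0.49, -0.87). The panel lies at 29°.

Now I'll refine these values.

Run:
```python
from h import *
from scipy.spatial.transform import Rotation as R
s=load("scene0.npz");t=load("top0.npz")
for n,d,roi in(("s",s,(385,240,60,95)),("t",t,(380,235,50,55))):
    W=cloud(d); hsv=cv2.cvtColor(d["color"],cv2.COLOR_BGR2HSV).astype(int)
    S=np.zeros(W.shape[:2],bool); S[roi[1]:roi[1]+roi[3],roi[0]:roi[0]+roi[2]]=1
    o=S&(hsv[...,0]<15)&(hsv[...,1]>150)&(hsv[...,2]>140)
    v,u=np.nonzero(o); W_=W[o]; W_=W_[np.isfinite(W_[:,2])]
    print(n,"orange n",o.sum(),"z med",np.median(W_[:,2]).round(4),"ray",ray(d,u.mean(),v.mean(),np.median(W_[:,2])).round(4))
    b=S&(abs(hsv[...,0]-108)<12)&(hsv[...,1]>130)
    if n=="s": b[:,425:]=0; b[286:]=0
    else: b[:,422:]=0
    b=cv2.erode(b.astype(np.uint8),np.ones((3,3)))>0 if n=="s" else b
    p=W[b]; p=p[np.isfinite(p[:,2])&(p[:,2]>.08)&(p[:,2]<.165)]
    if len(p)>5:
        l=cv2.fitLine(p[:,:2].astype(np.float32),cv2.DIST_HUBER,0,.001,.001).ravel()
        print("plate",len(p),"dir deg",np.degrees(np.arctan2(l[1],l[0])).round(1),"pt",l[2:].round(4),"mean",p.mean(0).round(4))
    if n=="t":
        v,u=np.nonzero(b); print("top blue rect",cv2.minAreaRect(np.stack([u,v],1).astype(np.float32)))
        e=[ray(d,x,y,.162)[:2].round(4) for x,y in zip(u,v)]; l=cv2.fitLine(np.float32(e),cv2.DIST_HUBER,0,.001,.001).ravel(); print("topline",np.degrees(np.arctan2(l[1],l[0])),l[2:])
    g=S&(hsv[...,2]<60)&(hsv[...,1]<120)&(W[...,2]<.02)
    v,u=np.nonzero(g); (c,ax,an)=cv2.fitEllipse(cv2.convexHull(np.stack([u,v],1).astype(np.int32))); print("foot",c,ax,ray(d,*c,.006).round(4))
```

```text
s orange n 87 z med 0.1895 ray [ 0.5234 -0.3033  0.1895]
plate 104 dir deg -19.0 pt [ 0.524  -0.2694] mean [ 0.521  -0.2686  0.1295]
foot (414.3341369628906, 283.2833251953125) (58.42192459106445, 79.80131530761719) [ 0.6153 -0.2565  0.006 ]
t orange n 40 z med 0.1864 ray [ 0.5229 -0.3022  0.1864]
plate 55 dir deg -29.1 pt [ 0.5253 -0.2725] mean [ 0.529  -0.2756  0.1175]
top blue rect ((407.10919189453125, 259.42828369140625), (17.11724281311035, 15.890409469604492), 83.2901611328125)
topline -16.113474 [ 0.51646 -0.2697 ]
foot (412.9494323730469, 259.1287536621094) (27.261240005493164, 47.79071044921875) [ 0.5655 -0.2963  0.006 ]
```

Call:
{"api": "move_arm", "payload": {"deltas": [[[-1,0,0,0,0.1],[-1,0,0,-2,0.2],[-1,0,0,-4,0.3],[-1,2,0,-4,0.3],[-1,4,0,-4,0.3]]]}}

```text
clock: 0.52
tcp_pos: [0.1933, 0.5963, 0.2749]
tool_rot: [1.046, 2.962, 0.003]
force: [0.5, -0.7, -0.5]
grip_width: 0.665
grip_force: 0.0
```

The interface has no tilt axis and the tool is vertical, so I need to see how a lean can arise. First I'll add a helper that turns world targets into tool-axis deltas.

```bash
cat >> h.py <<'E'
from scipy.spatial.transform import Rotation as Ro
def st():
    from workcell import env
    s=env.get_state(); R=Ro.from_rotvec(s["tool_rot"]).as_matrix(); return s,R
def info(*targets):
    s,R=st()
    print("t",round(s["clock"],2),"p",s["tcp_pos"].round(4),"q",s["qpos"].round(3),"F",s["force"].round(1),"gw",round(s["grip_width"],3))
    print("tool x",R[:,0].round(3),"y",R[:,1].round(3),"z",R[:,2].round(3),"lean",np.degrees(np.arccos(-R[2,2])).round(2))
    for t in targets: print("to",t,"delta cm",((np.array(t)-s["tcp_pos"])@R*100).round(2))
E
python3 -c "
from h import *
info((-0.3,0.54,.5),(-0.2,.37,.9),(-.1,.18,1.2),(0.523,-.302,.26))"
```

```text
t 0.52 p [0.1933 0.5963 0.2749] q [ 1.238  0.383  1.59  -0.     1.166  0.347] F [ 0.5 -0.7 -0.5] gw 0.665
tool x [-0.778  0.628  0.001] y [0.628 0.778 0.002] z [ 0.001  0.002 -1.   ] lean 0.12
to (-0.3, 0.54, 0.5) delta cm [ 34.86 -35.33 -22.56]
to (-0.2, 0.37, 0.9) delta cm [ 16.42 -42.19 -62.59]
to (-0.1, 0.18, 1.2) delta cm [ -3.27 -50.63 -92.62]
to (0.523, -0.302, 0.26) delta cm [-82.09 -49.19   1.33]
```

Call:
{"api": "move_arm", "payload": {"deltas": [[[-1,2.4,-2.4,-1.6,0],[-1,4.8,-4.8,-3.2,0],[-1,7.2,-7.2,-4.8,0],[-1,9.6,-9.6,-6.4,0],[-1,12,-12,-8,0]]]}}

```text
clock: 0.93
tcp_pos: [0.0225, 0.5768, 0.354]
tool_rot: [1.043, 2.963, -0.001]
force: [0.7, -0.6, 0.1]
grip_width: 0.283
grip_force: 0.0
```

Call:
{"api": "move_arm", "payload": {"deltas": [[[-1,2.4,-2.4,-1.6,0],[-1,4.8,-4.8,-3.2,0],[-1,7.2,-7.2,-4.8,0],[-1,9.6,-9.6,-6.4,0],[-1,12,-12,-8,0]]]}}

```text
clock: 1.35
tcp_pos: [-0.1462, 0.5583, 0.4342]
tool_rot: [1.043, 2.963, -0.001]
force: [0.8, 0.8, 0.8]
grip_width: 0.007
grip_force: 0.0
```

Call:
{"api": "move_arm", "payload": {"deltas": [[[-1,2,-2,-3,0],[-1,4,-4,-5,0],[-1,6,-6,-7,0],[-1,8,-8,-9,0],[-1,10,-10,-12,0]]]}}

```text
clock: 1.77
tcp_pos: [-0.2863, 0.5427, 0.5525]
tool_rot: [1.042, 2.961, -0.004]
force: [-0.8, 1.1, 0.6]
grip_width: 0.009
grip_force: 0.0
```

```bash
python3 -c "
from h import *
info((-0.35,0.63,.7),(-0.2,.37,.9),(-.1,.18,1.2))"
```

```text
t 1.77 p [-0.2863  0.5427  0.5525] q [ 2.037  0.222  1.212 -0.     1.712  1.143] F [-0.8  1.1  0.6] gw 0.009
tool x [-0.78   0.626 -0.004] y [ 0.626  0.78  -0.002] z [ 0.002 -0.003 -1.   ] lean 0.23
to (-0.35, 0.63, 0.7) delta cm [ 10.37   2.79 -14.79]
to (-0.2, 0.37, 0.9) delta cm [-17.67  -8.12 -34.67]
to (-0.1, 0.18, 1.2) delta cm [-37.48 -16.71 -64.59]
```

Call:
{"api": "move_arm", "payload": {"deltas": [[[-1,0,0,-4,0],[-1,0,0,-8,0],[-1,0,0,-12,0],[-1,0,0,-16,0],[-1,0,0,-20,0]]]}}

```text
clock: 2.18
tcp_pos: [-0.2851, 0.5431, 0.7554]
tool_rot: [1.042, 2.963, -0.0]
force: [-1.1, 1.3, 0.0]
grip_width: 0.003
grip_force: 0.0
```

Call:
{"api": "move_arm", "payload": {"deltas": [[[-1,0,0,-4,0],[-1,0,0,-8,0],[-1,0,0,-12,0],[-1,0,0,-16,0],[-1,0,0,-20,0]]]}}

```text
clock: 2.6
tcp_pos: [-0.2463, 0.4698, 0.9026]
tool_rot: [1.024, 2.91, -0.085]
force: [-0.7, 0.8, 0.8]
grip_width: 0.007
grip_force: 0.0
```

```bash
python3 -c "
from h import *
info((-0.2,.37,.9),(-.1,.18,1.2))"
```

```text
t 2.6 p [-0.2463  0.4698  0.9026] q [2.031e+00 4.440e-01 8.600e-02 2.000e-03 2.690e+00 1.138e+00] F [-0.7  0.8  0.8] gw 0.007
tool x [-0.778  0.624 -0.07 ] y [ 0.627  0.778 -0.033] z [ 0.034 -0.07  -0.997] lean 4.46
to (-0.2, 0.37, 0.9) delta cm [-9.81 -4.85  1.11]
to (-0.1, 0.18, 1.2) delta cm [-31.55 -14.38 -27.13]
```

Call:
{"api": "move_arm", "payload": {"deltas": [[[-1,0,0,4,0],[-1,0,0,8,0],[-1,0,0,12,0],[-1,0,0,16,0],[-1,0,0,16,0]]]}}

```text
clock: 3.02
tcp_pos: [-0.2393, 0.4552, 0.7438]
tool_rot: [1.026, 2.915, -0.078]
force: [-1.0, 0.4, 0.1]
grip_width: 0.007
grip_force: 0.0
```

```bash
python3 -c "
from h import *
info()"
```

```text
t 3.02 p [-0.2393  0.4552  0.7438] q [2.031e+00 1.340e-01 9.220e-01 1.000e-03 2.157e+00 1.138e+00] F [-1.   0.4  0.1] gw 0.007
tool x [-0.779  0.624 -0.064] y [ 0.627  0.779 -0.031] z [ 0.031 -0.064 -0.997] lean 4.1
```

A lean can be picked up at the workspace limits, and it persists. Now I'll fit the arm's kinematics and check for clear space around azimuth 119°.

```bash
cat >> h.py <<'E'
D=np.array([[.4238,1.6306,1.0886,.6245,.2330],[.383,1.59,1.166,.6269,.2749],[.222,1.212,1.712,.6136,.5525],[.444,.086,2.69,.5304,.9026],[.134,.922,2.157,.5143,.7438]])
def fk(p,q):
    a,h,L1,L2,d=p; q2,q3,q5=q[0],q[1],q[2]
    return np.array([a+L1*np.sin(q2)+L2*np.sin(q2+q3)+d*np.sin(q2+q3+q5),h+L1*np.cos(q2)+L2*np.cos(q2+q3)+d*np.cos(q2+q3+q5)])
def model():
    from scipy.optimize import least_squares
    f=lambda p:np.concatenate([fk(p,r[:3])-r[3:] for r in D])
    s=least_squares(f,[.0,.3,.4,.4,.25]); return s.x,s.fun
E
python3 - <<'E'
from h import *
p,f=model(); print(p.round(4),abs(f).max())
a,h,L1,L2,d=p
for z in (.4,.5,.6,.7):
    dz=z+d-h; print(z,"rmax vertical",a+np.sqrt(max(0,(L1+L2)**2-dz**2)))
for fn in("scene0","top0"):
    W=cloud(load(fn+".npz")); 
    m=(W[...,1]>.75)&(W[...,0]<.3); q=W[m]
    print(fn,m.sum(),np.nanmin(q,0) if m.any() else "",np.nanmax(q,0) if m.any() else "")
    az=np.degrees(np.arctan2(W[...,1],W[...,0])); r=np.hypot(W[...,0],W[...,1])
    for lo in range(60,140,10):
        k=(az>lo)&(az<lo+10)&(W[...,2]>.05); print(lo,k.sum(),[(np.round(rr,1),np.round(np.nanmax(W[...,2][k&(r>rr)&(r<rr+.2)]),2)) for rr in np.arange(.4,1.6,.2) if (k&(r>rr)&(r<rr+.2)).any()])
info()
E
```

```text
[-0.0292 -0.7664  0.5382  0.5031 -0.7379] 0.022684900733613067
0.4 rmax vertical 0.9197981844616221
0.5 rmax vertical 0.8679532500327134
0.6 rmax vertical 0.8009628793567469
0.7 rmax vertical 0.7147468562000797
scene0 8006 [-0.24957738  0.75005308 -0.7572438 ] [0.29999468 1.09052432 0.17880362]
60 9741 [(np.float64(0.4), np.float64(0.63)), (np.float64(0.6), np.float64(0.52)), (np.float64(1.0), np.float64(0.48)), (np.float64(1.2), np.float64(0.49))]
70 3439 [(np.float64(0.4), np.float64(0.62)), (np.float64(0.6), np.float64(0.5)), (np.float64(1.0), np.float64(0.33))]
80 102 []
90 140 []
100 307 []
110 361 []
120 377 []
130 371 []
top0 7323 [-0.71358792  0.75000604 -0.77908287] [0.29998184 1.09177727 0.0116904 ]
60 7060 [(np.float64(0.4), np.float64(0.74)), (np.float64(0.6), np.float64(0.6)), (np.float64(1.0), np.float64(0.08)), (np.float64(1.2), np.float64(0.13))]
70 4467 [(np.float64(0.4), np.float64(0.74)), (np.float64(0.6), np.float64(0.6))]
80 2234 []
90 3805 []
100 2977 []
110 1826 []
120 1189 []
130 863 []
t 3.02 p [-0.2393  0.4552  0.7438] q [2.031e+00 1.340e-01 9.220e-01 1.000e-03 2.157e+00 1.138e+00] F [-1.   0.4  0.1] gw 0.007
tool x [-0.779  0.624 -0.064] y [ 0.627  0.779 -0.031] z [ 0.031 -0.064 -0.997] lean 4.1
```

Call:
{"api": "move_arm", "payload": {"deltas": [[[-1,3.6,1.6,0,0],[-1,7.2,3.2,0,0],[-1,10.8,4.8,0,0],[-1,14.4,6.4,0,0],[-1,16,7,0,0]]]}}

```text
clock: 3.43
tcp_pos: [-0.3221, 0.6141, 0.7292]
tool_rot: [1.025, 2.911, -0.084]
force: [-0.6, 0.1, 0.1]
grip_width: 0.002
grip_force: 0.0
```

Call:
{"api": "move_arm", "payload": {"deltas": [[[-1,1.8,0.8,0,0],[-1,3.6,1.6,0,0],[-1,5.4,2.4,0,0],[-1,7.2,3.2,0,0],[-1,9,4,0,0]]]}}

```text
clock: 3.85
tcp_pos: [-0.3568, 0.6814, 0.7037]
tool_rot: [1.029, 2.923, -0.066]
force: [0.2, -0.4, 0.8]
grip_width: 0.009
grip_force: 0.0
```

```bash
python3 -c "
from h import *
info()"
```

```text
t 3.85 p [-0.3568  0.6814  0.7037] q [2.037e+00 7.360e-01 8.900e-02 2.000e-03 2.376e+00 1.145e+00] F [ 0.2 -0.4  0.8] gw 0.009
tool x [-0.779  0.625 -0.053] y [ 0.627  0.779 -0.026] z [ 0.025 -0.054 -0.998] lean 3.41
```

Call:
{"api": "move_arm", "payload": {"deltas": [[[-1,3,1.3,-3,0],[-1,6,2.6,-6,0],[-1,9,3.9,-9,0],[-1,12,5.2,-12,0],[-1,15,6.5,-15,0]]]}}

```text
clock: 4.27
tcp_pos: [-0.3589, 0.6849, 0.7101]
tool_rot: [1.037, 2.946, -0.031]
force: [0.0, 0.0, -0.0]
grip_width: 0.006
grip_force: 0.0
```

```bash
python3 -c "
from h import *
info()"
```

```text
t 4.27 p [-0.3589  0.6849  0.7101] q [2.037 0.729 0.086 0.003 2.353 1.145] F [ 0.  0. -0.] gw 0.006
tool x [-0.779  0.626 -0.023] y [ 0.626  0.779 -0.013] z [ 0.01  -0.025 -1.   ] lean 1.53
```

Call:
{"api": "move_arm", "payload": {"deltas": [[[-1,15,6.5,-15,0],[-1,15,6.5,-15,0],[-1,15,6.5,-15,0],[-1,15,6.5,-15,0],[-1,15,6.5,-15,0]]]}}

```text
clock: 4.68
tcp_pos: [-0.3622, 0.6911, 0.7093]
tool_rot: [1.042, 2.962, -0.008]
force: [0.1, -0.0, -0.1]
grip_width: 0.005
grip_force: 0.0
```

```bash
cat >> h.py <<'E'
def plan(wps,p0=None,R0=None):
    """wps: list of (world xyz, roll rad); splits into calls, prints end rows in tool axes"""
    s,R=st(); p=s["tcp_pos"] if p0 is None else np.array(p0)
    for w,roll in wps:
        w=np.array(w,float); n=max(1,int(np.ceil(np.linalg.norm(w-p)/.2)),int(np.ceil(abs(roll)/.6)))
        for i in range(n):
            stp=(w-p)/(n-i); d=(stp@R*100).round(2); print((p+stp).round(3),"->",d.tolist(),round(roll/n,3))
            p=p+R@d/100; R=R@Ro.from_rotvec([0,0,roll/n]).as_matrix()
E
python3 -c "
from h import *
info()
plan([((-.15,.55,.5),0),((.2,.5,.45),0),((.42,.15,.45),.6),((.523,-.302,.25),.604)])"
```

```text
t 4.68 p [-0.3622  0.6911  0.7093] q [2.037 0.73  0.087 0.003 2.33  1.146] F [ 0.1 -0.  -0.1] gw 0.005
tool x [-0.78   0.626 -0.003] y [ 0.626  0.78  -0.004] z [ 0.    -0.005 -1.   ] lean 0.31
[-0.256  0.621  0.605] -> [-12.66, 1.19, 10.5] 0.0
[-0.15  0.55  0.5 ] -> [-12.65, 1.19, 10.51] 0.0
[0.025 0.525 0.475] -> [-15.2, 9.02, 2.51] 0.0
[0.2  0.5  0.45] -> [-15.2, 9.03, 2.52] 0.0
[0.273 0.383 0.45 ] -> [-13.02, -4.5, 0.06] 0.2
[0.347 0.267 0.45 ] -> [-13.66, -1.83, 0.06] 0.2
[0.42 0.15 0.45] -> [-13.75, 0.93, 0.07] 0.2
[ 0.454 -0.001  0.383] -> [-15.38, -1.07, 6.75] 0.201
[ 0.489 -0.151  0.317] -> [-15.28, 2.03, 6.75] 0.201
[ 0.523 -0.302  0.25 ] -> [-14.57, 5.04, 6.74] 0.201
```

Call:
{"api": "move_arm", "payload": {"deltas": [[[-1,-12.7,1.2,10.5,0],[-1,-12.7,1.2,10.5,0],[-1,-12.7,1.2,10.5,0],[-1,-12.7,1.2,10.5,0],[-1,-12.7,1.2,10.5,0]]]}}

```text
clock: 5.1
tcp_pos: [-0.2584, 0.6215, 0.6069]
tool_rot: [1.042, 2.962, -0.008]
force: [-0.2, 1.2, 1.5]
grip_width: 0.005
grip_force: 0.0
```

Call:
{"api": "move_arm", "payload": {"deltas": [[[-1,-12.7,1.2,10.5,0],[-1,-12.7,1.2,10.5,0],[-1,-12.7,1.2,10.5,0],[-1,-12.7,1.2,10.5,0],[-1,-12.7,1.2,10.5,0]]]}}

```text
clock: 5.52
tcp_pos: [-0.1485, 0.5461, 0.4969]
tool_rot: [1.043, 2.952, -0.025]
force: [-1.0, 0.1, -0.5]
grip_width: 0.004
grip_force: 0.0
```

Call:
{"api": "move_arm", "payload": {"deltas": [[[-1,-15.2,9,2.5,0],[-1,-15.2,9,2.5,0],[-1,-15.2,9,2.5,0],[-1,-15.2,9,2.5,0],[-1,-15.2,9,2.5,0]]]}}

```text
clock: 5.93
tcp_pos: [0.0259, 0.5264, 0.479]
tool_rot: [1.046, 2.958, -0.008]
force: [-0.1, 1.1, -0.4]
grip_width: 0.007
grip_force: 0.0
```

Call:
{"api": "move_arm", "payload": {"deltas": [[[-1,-15.2,9,2.5,0],[-1,-15.2,9,2.5,0],[-1,-15.2,9,2.5,0],[-1,-15.2,9,2.5,0],[-1,-15.2,9,2.5,0]]]}}

```text
clock: 6.35
tcp_pos: [0.2009, 0.5014, 0.4538]
tool_rot: [1.047, 2.958, -0.009]
force: [-1.3, 0.3, -0.2]
grip_width: 0.006
grip_force: 0.0
```

Call:
{"api": "move_arm", "payload": {"deltas": [[[-1,-13,-4.5,0,0.2],[-1,-13,-4.5,0,0.2],[-1,-13,-4.5,0,0.2],[-1,-13,-4.5,0,0.2],[-1,-13,-4.5,0,0.2]]]}}

```text
clock: 6.77
tcp_pos: [0.2711, 0.3841, 0.4559]
tool_rot: [1.337, 2.84, -0.006]
force: [0.3, 0.0, 0.8]
grip_width: 0.009
grip_force: 0.0
```

Call:
{"api": "move_arm", "payload": {"deltas": [[[-1,-13.7,-1.8,0,0.2],[-1,-13.7,-1.8,0,0.2],[-1,-13.7,-1.8,0,0.2],[-1,-13.7,-1.8,0,0.2],[-1,-13.7,-1.8,0,0.2]]]}}

```text
clock: 7.18
tcp_pos: [0.3449, 0.2681, 0.4562]
tool_rot: [1.613, 2.692, -0.006]
force: [-0.7, 0.8, -0.1]
grip_width: 0.001
grip_force: 0.0
```

Call:
{"api": "move_arm", "payload": {"deltas": [[[-1,-13.7,0.9,0,0.2],[-1,-13.7,0.9,0,0.2],[-1,-13.7,0.9,0,0.2],[-1,-13.7,0.9,0,0.2],[-1,-13.7,0.9,0,0.2]]]}}

```text
clock: 7.6
tcp_pos: [0.4181, 0.1522, 0.4564]
tool_rot: [1.873, 2.518, -0.006]
force: [-0.7, 0.3, -0.1]
grip_width: 0.009
grip_force: 0.0
```

```bash
python3 -c "
from h import *
info()
plan([((.523,-.302,.26),.604)])"
```

```text
t 7.6 p [0.4181 0.1522 0.4564] q [ 0.326 -0.055  1.714 -0.005  1.485  0.034] F [-0.7  0.3 -0.1] gw 0.009
tool x [-0.288  0.958 -0.005] y [ 0.958  0.288 -0.001] z [ 0.001 -0.005 -1.   ] lean 0.31
[0.453 0.001 0.391] -> [-15.47, -1.0, 6.63] 0.201
[ 0.488 -0.151  0.325] -> [-15.36, 2.11, 6.63] 0.201
[ 0.523 -0.302  0.26 ] -> [-14.62, 5.14, 6.63] 0.201
```

Call:
{"api": "move_arm", "payload": {"deltas": [[[-1,-15.5,-1,6.6,0.2],[-1,-15.5,-1,6.6,0.2],[-1,-15.5,-1,6.6,0.2],[-1,-15.5,-1,6.6,0.2],[-1,-15.5,-1,6.6,0.2]]]}}

```text
clock: 8.02
tcp_pos: [0.4522, -0.0015, 0.3884]
tool_rot: [2.116, 2.32, -0.011]
force: [-0.7, 0.4, -0.4]
grip_width: 0.008
grip_force: 0.0
```

Call:
{"api": "move_arm", "payload": {"deltas": [[[-1,-15.4,2.1,6.6,0.2],[-1,-15.4,2.1,6.6,0.2],[-1,-15.4,2.1,6.6,0.2],[-1,-15.4,2.1,6.6,0.2],[-1,-15.4,2.1,6.6,0.2]]]}}

```text
clock: 8.43
tcp_pos: [0.4888, -0.153, 0.3234]
tool_rot: [2.336, 2.097, -0.008]
force: [-0.5, 0.8, 0.2]
grip_width: 0.004
grip_force: 0.0
```

Call:
{"api": "move_arm", "payload": {"deltas": [[[-1,-14.6,5.1,6.6,0.2],[-1,-14.6,5.1,6.6,0.2],[-1,-14.6,5.1,6.6,0.2],[-1,-14.6,5.1,6.6,0.2],[-1,-14.6,5.1,6.6,0.2]]]}}

```text
clock: 8.85
tcp_pos: [0.5249, -0.304, 0.2577]
tool_rot: [2.533, 1.854, -0.007]
force: [-0.7, 0.4, -0.8]
grip_width: 0.004
grip_force: 0.0
```

```bash
python3 -c "
from h import *
info()
plan([((.523,-.302,.2),0)])
from workcell import imaging
for n in ('scene','top'):
    d=imaging.get_image(n); np.savez(n+'1.npz',**d)
s=load('scene1.npz')['color']
cv2.imwrite('pics/a1.png',np.hstack([crop(load('scene1.npz')['color'],370,200,100,140,4),crop(load('top1.npz')['color'],370,210,100,140,4)]))
"
```

```text
t 8.85 p [ 0.5249 -0.304   0.2577] q [-0.542  0.37   1.652 -0.006  1.119 -0.232] F [-0.7  0.4 -0.8] gw 0.004
tool x [ 0.302  0.953 -0.005] y [ 0.953 -0.302 -0.   ] z [-0.002 -0.005 -1.   ] lean 0.3
[ 0.523 -0.302  0.2  ] -> [0.16, -0.24, 5.77] 0.0
```

View pics/a1.png

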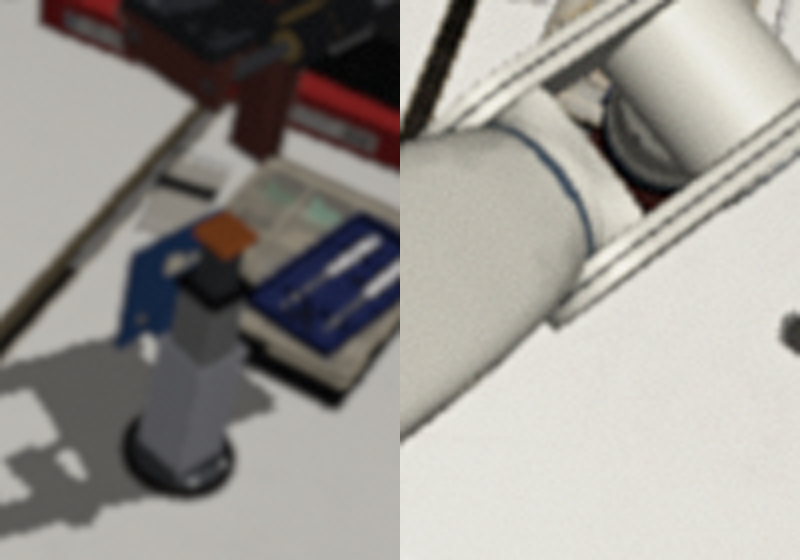

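The fingertips hang above the cap (cap at crop (225,235), fingers at (262,140)). I'll push down gently.

Call:
{"api": "move_arm", "payload": {"deltas": [[[-1,0.1,-0.2,2,0],[-1,0.1,-0.2,4,0],[-1,0.1,-0.2,5,0],[-1,0.1,-0.2,5.5,0],[-1,0.1,-0.2,6,0]]]}}

```text
clock: 9.37
tcp_pos: [0.5221, -0.2996, 0.2015]
tool_rot: [2.528, 1.856, -0.004]
force: [0.3, -0.0, 0.1]
grip_width: 0.002
grip_force: 0.0
```

Call:
{"api": "move_arm", "payload": {"deltas": [[[-1,0,0,0.8,0],[-1,0,0,1.6,0],[-1,0,0,2.4,0],[-1,0,0,3.2,0],[-1,0,0,4,0]]]}}

```text
clock: 9.78
tcp_pos: [0.5219, -0.3016, 0.1611]
tool_rot: [2.529, 1.852, -0.003]
force: [0.8, 2.9, 9.5]
grip_width: 0.006
grip_force: 4.8
```

Call:
{"api": "move_arm", "payload": {"deltas": [[[-1,0,0,0.6,0],[-1,0,0,1.2,0],[-1,0,0,1.8,0],[-1,0,0,2.4,0],[-1,0,0,2.9,0]]]}}

```text
clock: 10.2
tcp_pos: [0.5218, -0.3016, 0.132]
tool_rot: [2.53, 1.853, -0.003]
force: [0.9, 4.5, 9.3]
grip_width: 0.004
grip_force: 4.6
```

```bash
python3 -c "
from h import *
info()
W=cloud(load('top0.npz')); P=W[215:275,400:470].reshape(-1,3); P=P[np.isfinite(P[:,2])]
f=P-[.523,-.302,0]; e=np.array([.309,.951,0]); y=np.array([-.951,.309,0])
a=f@e;b=f@y; m=(abs(a)<.04)&(b<-.04)&(P[:,2]>.01)
for lo in np.arange(.04,.2,.02):
    k=m&(-b>lo)&(-b<lo+.02); print(round(lo,2),P[k,2].max().round(3) if k.any() else None)
"
```

```text
t 10.2 p [ 0.5218 -0.3016  0.132 ] q [-0.542  0.519  1.749 -0.005  0.869 -0.232] F [0.9 4.5 9.3] gw 0.004
tool x [ 0.302  0.953 -0.005] y [ 0.953 -0.302  0.003] z [ 0.002 -0.006 -1.   ] lean 0.35
0.04 0.015
0.06 0.01
0.08 0.045
0.1 0.053
0.12 0.058
0.14 0.055
0.16 0.054
0.18 0.06
```

Call:
{"api": "move_arm", "payload": {"deltas": [[[-1,0,0,0.2,0],[-1,0,0,0.4,0],[-1,0,0,0.6,0],[-1,0,0,0.75,0],[-1,0,0,0.85,0]]]}}

```text
clock: 10.62
tcp_pos: [0.5227, -0.3016, 0.1255]
tool_rot: [2.529, 1.852, -0.001]
force: [-4.0, 8.6, 28.4]
grip_width: 0.005
grip_force: 14.9
```

Home: 28 N at the expected height of 0.1255. Next I'll retract, open and take a vertical off-centre grip so the body clears the plate.

Call:
{"api": "move_arm", "payload": {"deltas": [[[-1,0,0,-2,0],[-1,0,0,-4,0],[0.6,0,0,-7,0],[0.6,-1.3,0,-7.5,0],[0.6,-1.3,0,-7.5,0]]], "newtons": 25}}

```text
clock: 11.03
tcp_pos: [0.5179, -0.3159, 0.2002]
tool_rot: [2.527, 1.85, -0.004]
force: [0.0, -0.2, 0.7]
grip_width: 0.194
grip_force: 0.0
```

Call:
{"api": "move_arm", "payload": {"deltas": [[[0.6,0,0,0,0],[0.6,0,0,0,0],[0.6,0,0,0,0],[0.6,0,0,0,0],[0.6,0,0,0,0]]]}}

```text
clock: 11.45
tcp_pos: [0.5169, -0.3132, 0.1975]
tool_rot: [2.531, 1.855, -0.006]
force: [0.9, -0.0, -0.5]
grip_width: 0.572
grip_force: 0.0
```

```bash
python3 -c "
from h import *
from workcell import imaging
info((.523-.013*.309,-.302-.013*.951,.08))
d=imaging.get_image('scene'); np.savez('scene2.npz',**d)
cv2.imwrite('pics/a2.png',crop(d['color'],370,200,110,140,4))
W=cloud(load('scene0.npz')); 
for n,u,v in (('bottle',498,335),): print(ray(load('scene0.npz'),u,v,.05))
"
```

```text
t 11.45 p [ 0.5169 -0.3132  0.1975] q [-0.562  0.435  1.706 -0.006  0.999 -0.253] F [ 0.9 -0.  -0.5] gw 0.572
tool x [ 0.301  0.954 -0.005] y [ 0.954 -0.301  0.   ] z [-0.001 -0.005 -1.   ] lean 0.29
to (0.518983, -0.314363, 0.08) delta cm [1.000e-02 2.300e-01 1.175e+01]
[ 0.54020411 -0.49435208  0.05      ]
```

View pics/a2.png

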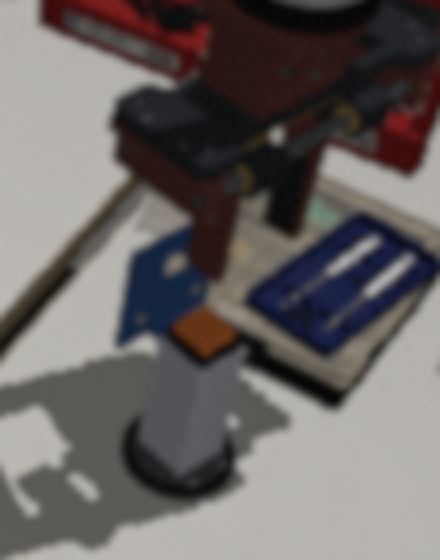

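The tubes are home: the cap sits flush at (205,330) and the open fingers straddle it above. Descending to grip.

Call:
{"api": "move_arm", "payload": {"deltas": [[[0.8,0,0.2,1,0],[0.8,0,0.2,3,0],[0.8,0,0.2,5.5,0],[0.8,0,0.2,8,0],[0.8,0,0.2,10,0]]]}}

```text
clock: 11.92
tcp_pos: [0.5186, -0.3143, 0.0962]
tool_rot: [2.531, 1.855, -0.006]
force: [-0.9, -0.2, -0.4]
grip_width: 0.9
grip_force: 0.0
```

Call:
{"api": "move_arm", "payload": {"deltas": [[[0.8,0,0,0.8,0],[0.8,0,0,1.7,0],[-1,0,0,1.7,0],[-1,0,0,1.7,0],[-1,0,0,1.7,0]]], "newtons": 25}}

```text
clock: 12.33
tcp_pos: [0.5199, -0.3153, 0.0825]
tool_rot: [2.529, 1.853, -0.004]
force: [0.5, 0.6, -0.0]
grip_width: 0.713
grip_force: 0.0
```

Call:
{"api": "move_arm", "payload": {"deltas": [[[-1,0,0,0,0],[-1,0,0,0,0],[-1,0,0,0,0],[-1,0,0,0,0],[-1,0,0,0,0]]]}}

```text
clock: 12.75
tcp_pos: [0.5193, -0.315, 0.082]
tool_rot: [2.53, 1.854, -0.005]
force: [-0.9, -0.1, 3.9]
grip_width: 0.406
grip_force: 24.8
```

Call:
{"api": "move_arm", "payload": {"deltas": [[[-1,0,0,-1,0],[-1,0,0,-1.5,0],[-1,0,0,-1.5,-0.1],[-1,0,0,-1.5,-0.2],[-1,0,0,-1.5,-0.3]]]}}

```text
clock: 13.17
tcp_pos: [0.5193, -0.3148, 0.097]
tool_rot: [2.219, 2.217, -0.006]
force: [-0.9, 1.3, -3.2]
grip_width: 0.404
grip_force: 24.9
```

Call:
{"api": "move_arm", "payload": {"deltas": [[[-1,0,0,0,-0.1],[-1,0,0,0,-0.2],[-1,0,0,0,-0.3],[-1,0,0,0,-0.4],[-1,0,0,0,-0.515]]]}}

```text
clock: 13.58
tcp_pos: [0.5192, -0.3147, 0.0969]
tool_rot: [1.582, 2.71, -0.008]
force: [0.3, -0.5, -4.8]
grip_width: 0.408
grip_force: 24.9
```

Call:
{"api": "move_arm", "payload": {"deltas": [[[-1,0,0,0,0],[-1,0,0,0,0],[-1,0,0,0.5,0],[-1,0,0,1,0],[-1,0,0,1.3,0]]]}}

```text
clock: 14.0
tcp_pos: [0.5188, -0.3146, 0.0827]
tool_rot: [1.592, 2.706, -0.008]
force: [0.3, -0.8, -4.0]
grip_width: 0.409
grip_force: 24.9
```

```bash
python3 -c "
from h import *
info()
s,R=st(); print('tool x az',np.degrees(np.arctan2(R[1,0],R[0,0])))
from workcell import imaging
d=imaging.get_image('scene'); np.savez('scene3.npz',**d)
cv2.imwrite('pics/a3.png',crop(d['color'],370,200,110,140,4))"
```

```text
t 14.0 p [ 0.5188 -0.3146  0.0827] q [-0.562  0.597  1.756 -0.007  0.786 -1.065] F [ 0.3 -0.8 -4. ] gw 0.409
tool x [-0.486  0.874 -0.005] y [ 0.874  0.486 -0.003] z [-0.    -0.005 -1.   ] lean 0.31
tool x az 119.07508634401326
```

View pics/a3.png

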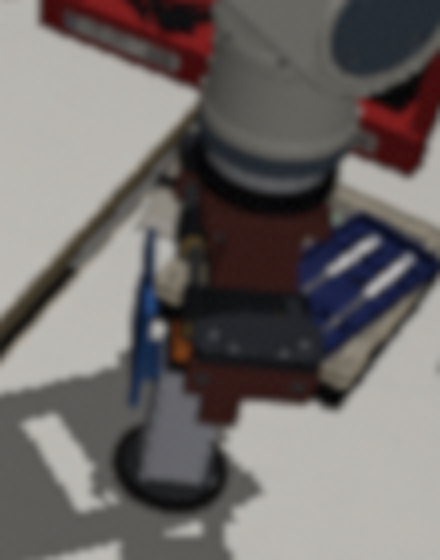

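Call:
{"api": "move_arm", "payload": {"deltas": [[[-1,0,0,0.15,0],[-1,0,0,0.15,0],[0.8,0,0,0.1,0],[0.8,0,0,0.1,0],[0.8,0,0,0.1,0]]]}}

```text
clock: 14.47
tcp_pos: [0.5196, -0.3151, 0.0828]
tool_rot: [1.589, 2.705, -0.008]
force: [0.3, 1.1, -0.1]
grip_width: 0.597
grip_force: 0.0
```

Call:
{"api": "move_arm", "payload": {"deltas": [[[0.8,0,0,0,0],[0.8,0,0,0,0],[0.8,0,0,-1,0],[0.8,0,0,-3,0],[0.8,0,0,-6,0]]]}}

```text
clock: 14.88
tcp_pos: [0.5177, -0.3136, 0.1415]
tool_rot: [-1.59, -2.708, 0.008]
force: [0.2, -0.3, -0.4]
grip_width: 0.902
grip_force: 0.0
```

Call:
{"api": "move_arm", "payload": {"deltas": [[[0.8,0,0,-4,0],[0.8,0,0,-8,0],[0.8,0,0,-12,0],[0.8,0,0,-16,0],[0.8,0,0,-18,0]]]}}

```text
clock: 15.3
tcp_pos: [0.5204, -0.3142, 0.3291]
tool_rot: [1.585, 2.7, -0.008]
force: [1.9, -1.5, 0.5]
grip_width: 0.898
grip_force: 0.0
```

```bash
python3 -c "
from h import *
info()
plan([((.46,0,.4),0),((.3,.35,.45),0),((0,.52,.45),0),((-.36,.64,.65),0)])"
```

```text
t 15.3 p [ 0.5204 -0.3142  0.3291] q [-0.56   0.301  1.582 -0.005  1.248 -1.068] F [ 1.9 -1.5  0.5] gw 0.898
tool x [-0.487  0.873 -0.012] y [0.873 0.487 0.001] z [ 0.007 -0.01  -1.   ] lean 0.69
[ 0.49  -0.157  0.365] -> [15.15, 5.02, -3.72] 0.0
[0.46 0.   0.4 ] -> [15.14, 5.02, -3.73] 0.0
[0.38  0.175 0.425] -> [19.15, 1.54, -2.73] 0.0
[0.3  0.35 0.45] -> [19.15, 1.55, -2.72] 0.0
[0.15  0.435 0.45 ] -> [14.73, -8.96, -0.18] 0.0
[0.   0.52 0.45] -> [14.73, -8.96, -0.19] 0.0
[-0.12   0.56   0.517] -> [9.26, -8.52, -6.79] 0.0
[-0.24   0.6    0.583] -> [9.26, -8.53, -6.78] 0.0
[-0.36  0.64  0.65] -> [9.26, -8.52, -6.79] 0.0
```

Call:
{"api": "move_arm", "payload": {"deltas": [[[0.8,15.1,5,-3.7,0],[0.8,15.1,5,-3.7,0],[0.8,15.1,5,-3.7,0],[0.8,15.1,5,-3.7,0],[0.8,15.1,5,-3.7,0]]]}}

```text
clock: 15.72
tcp_pos: [0.4882, -0.1524, 0.3613]
tool_rot: [1.584, 2.707, -0.004]
force: [-0.0, -0.4, -0.3]
grip_width: 0.901
grip_force: 0.0
```

Call:
{"api": "move_arm", "payload": {"deltas": [[[0.8,15.1,5,-3.7,0],[0.8,15.1,5,-3.7,0],[0.8,15.1,5,-3.7,0],[0.8,15.1,5,-3.7,0],[0.8,15.1,5,-3.7,0]]]}}

```text
clock: 16.13
tcp_pos: [0.4586, 0.0039, 0.3971]
tool_rot: [1.582, 2.708, -0.003]
force: [0.1, -0.2, 0.2]
grip_width: 0.903
grip_force: 0.0
```

Call:
{"api": "move_arm", "payload": {"deltas": [[[0.8,19.2,1.5,-2.7,0],[0.8,19.2,1.5,-2.7,0],[0.8,19.2,1.5,-2.7,0],[0.8,19.2,1.5,-2.7,0],[0.8,19.2,1.5,-2.7,0]]]}}

```text
clock: 16.55
tcp_pos: [0.3776, 0.1763, 0.4217]
tool_rot: [1.588, 2.706, -0.006]
force: [0.5, 0.3, 0.0]
grip_width: 0.896
grip_force: 0.0
```

Call:
{"api": "move_arm", "payload": {"deltas": [[[0.8,19.2,1.5,-2.7,0],[0.8,19.2,1.5,-2.7,0],[0.8,19.2,1.5,-2.7,0],[0.8,19.2,1.5,-2.7,0],[0.8,19.2,1.5,-2.7,0]]]}}

```text
clock: 16.97
tcp_pos: [0.2972, 0.3519, 0.4476]
tool_rot: [1.587, 2.707, -0.005]
force: [0.6, 0.3, -0.1]
grip_width: 0.903
grip_force: 0.0
```

Call:
{"api": "move_arm", "payload": {"deltas": [[[0.8,14.7,-9,-0.2,0],[0.8,14.7,-9,-0.2,0],[0.8,14.7,-9,-0.2,0],[0.8,14.7,-9,-0.2,0],[0.8,14.7,-9,-0.2,0]]]}}

```text
clock: 17.38
tcp_pos: [0.1441, 0.4361, 0.4484]
tool_rot: [1.584, 2.711, -0.007]
force: [0.2, -0.1, 0.1]
grip_width: 0.902
grip_force: 0.0
```

Call:
{"api": "move_arm", "payload": {"deltas": [[[0.8,14.7,-9,-0.2,0],[0.8,14.7,-9,-0.2,0],[0.8,14.7,-9,-0.2,0],[0.8,14.7,-9,-0.2,0],[0.8,14.7,-9,-0.2,0]]]}}

```text
clock: 17.8
tcp_pos: [-0.0057, 0.5208, 0.4494]
tool_rot: [1.585, 2.71, -0.008]
force: [-0.1, -0.9, -0.5]
grip_width: 0.906
grip_force: 0.0
```

Call:
{"api": "move_arm", "payload": {"deltas": [[[0.8,13.5,-12.5,-10,0],[0.8,13.5,-12.5,-10,0],[0.8,13.5,-12.5,-10,0],[0.8,13.5,-12.5,-10,0],[0.8,13.5,-12.5,-10,0]]]}}

```text
clock: 18.22
tcp_pos: [-0.1763, 0.5764, 0.5499]
tool_rot: [1.59, 2.705, -0.007]
force: [1.1, 1.0, -0.4]
grip_width: 0.9
grip_force: 0.0
```

Call:
{"api": "move_arm", "payload": {"deltas": [[[0.8,13.5,-12.5,-10,0],[0.8,13.5,-12.5,-10,0],[0.8,13.5,-12.5,-10,0],[0.8,13.5,-12.5,-10,0],[0.8,13.5,-12.5,-10,0]]]}}

```text
clock: 18.63
tcp_pos: [-0.3501, 0.6339, 0.649]
tool_rot: [1.59, 2.706, -0.007]
force: [-0.4, 1.8, 0.7]
grip_width: 0.9
grip_force: 0.0
```

```bash
python3 -c "
from h import *
info((-.345,.62,.65))"
```

```text
t 18.63 p [-0.3501  0.6339  0.649 ] q [2.058e+00 4.650e-01 6.750e-01 2.000e-03 2.006e+00 1.551e+00] F [-0.4  1.8  0.7] gw 0.9
tool x [-0.486  0.874 -0.005] y [ 0.874  0.486 -0.002] z [ 0.001 -0.005 -1.   ] lean 0.31
to (-0.345, 0.62, 0.65) delta cm [-1.46 -0.23 -0.09]
```

Call:
{"api": "move_arm", "payload": {"deltas": [[[0.8,20,-1.2,-15,0],[0.8,20,-1.2,-15,0],[0.8,20,-1.2,-15,0],[0.8,20,-1.2,-15,0],[0.8,20,-1.2,-15,0]]]}}

```text
clock: 19.05
tcp_pos: [-0.3927, 0.6983, 0.689]
tool_rot: [-1.588, -2.702, -0.002]
force: [-0.2, 1.3, -1.3]
grip_width: 0.899
grip_force: 0.0
```

Call:
{"api": "move_arm", "payload": {"deltas": [[[0.8,20,0,-10,0],[0.8,20,0,-10,0],[0.8,20,0,-10,0],[0.8,20,0,-10,0],[0.8,20,0,-10,0]]]}}

```text
clock: 19.47
tcp_pos: [-0.4041, 0.7175, 0.6776]
tool_rot: [-1.569, -2.672, -0.034]
force: [0.1, 0.3, -0.2]
grip_width: 0.901
grip_force: 0.0
```

Call:
{"api": "move_arm", "payload": {"deltas": [[[0.8,20,0,-20,0],[0.8,20,0,-20,0],[0.8,20,0,-20,0],[0.8,20,0,-20,0],[0.8,20,0,-20,0]]]}}

```text
clock: 19.88
tcp_pos: [-0.3999, 0.7103, 0.6979]
tool_rot: [-1.557, -2.651, -0.055]
force: [0.1, 0.9, 0.2]
grip_width: 0.902
grip_force: 0.0
```

```bash
python3 -c "
from h import *
info()"
```

```text
t 19.88 p [-0.3999  0.7103  0.6979] q [2.067 0.745 0.086 0.005 2.234 1.562] F [0.1 0.9 0.2] gw 0.902
tool x [-0.486  0.871  0.076] y [ 0.873  0.487 -0.003] z [-0.04   0.065 -0.997] lean 4.36
```

Call:
{"api": "move_arm", "payload": {"deltas": [[[0.8,20,0,-3,0],[0.8,20,0,-3,0],[0.8,20,0,-3,0],[0.8,20,0,-3,0],[0.8,20,0,-3,0]]]}}

```text
clock: 20.3
tcp_pos: [-0.4224, 0.7513, 0.6494]
tool_rot: [-1.546, -2.633, -0.073]
force: [0.4, -0.8, -0.0]
grip_width: 0.9
grip_force: 0.0
```

Call:
{"api": "move_arm", "payload": {"deltas": [[[0.8,20,0,-2,0],[0.8,20,0,-2,0],[0.8,20,0,-2,0],[0.8,20,0,-2,0],[0.8,20,0,-2,0]]]}}

```text
clock: 20.72
tcp_pos: [-0.4416, 0.7865, 0.6076]
tool_rot: [-1.532, -2.609, -0.096]
force: [-0.3, 1.5, -0.6]
grip_width: 0.899
grip_force: 0.0
```

Call:
{"api": "move_arm", "payload": {"deltas": [[[0.8,20,0,0,0],[0.8,20,0,0,0],[0.8,20,0,0,0],[0.8,20,0,0,0],[0.8,20,0,0,0]]]}}

```text
clock: 21.13
tcp_pos: [-0.4609, 0.8214, 0.5614]
tool_rot: [-1.519, -2.586, -0.118]
force: [0.2, 0.5, 0.0]
grip_width: 0.902
grip_force: 0.0
```

```bash
python3 -c "
from h import *
info()"
```

```text
t 21.13 p [-0.4609  0.8214  0.5614] q [2.068 0.91  0.087 0.006 1.983 1.562] F [0.2 0.5 0. ] gw 0.902
tool x [-0.48   0.862  0.161] y [ 0.873  0.487 -0.003] z [-0.081  0.139 -0.987] lean 9.24
```

Call:
{"api": "move_arm", "payload": {"deltas": [[[0.8,19,0,-9,0],[0.8,19,0,-9,0],[0.8,19,0,-9,0],[0.8,19,0,-9,0],[0.8,19,0,-9,0]]]}}

```text
clock: 21.55
tcp_pos: [-0.462, 0.8242, 0.5755]
tool_rot: [-1.502, -2.558, -0.144]
force: [0.6, -0.8, 0.0]
grip_width: 0.898
grip_force: 0.0
```

Call:
{"api": "move_arm", "payload": {"deltas": [[[0.8,19,0,-9,0],[0.8,19,0,-9,0],[0.8,19,0,-9,0],[0.8,19,0,-9,0],[0.8,19,0,-9,0]]]}}

```text
clock: 21.97
tcp_pos: [-0.463, 0.8267, 0.5869]
tool_rot: [-1.489, -2.535, -0.165]
force: [0.3, 0.7, -0.0]
grip_width: 0.895
grip_force: 0.0
```

Call:
{"api": "move_arm", "payload": {"deltas": [[[0.8,19,0,-8,0],[0.8,19,0,-8,0],[0.8,19,0,-8,0],[0.8,19,0,-8,0],[0.8,19,0,-8,0]]]}}

```text
clock: 22.38
tcp_pos: [-0.4647, 0.8305, 0.597]
tool_rot: [-1.474, -2.51, -0.187]
force: [0.1, 0.3, -1.1]
grip_width: 0.901
grip_force: 0.0
```

Call:
{"api": "move_arm", "payload": {"deltas": [[[0.8,19,0,-7,0],[0.8,19,0,-7,0],[0.8,19,0,-7,0],[0.8,19,0,-7,0],[0.8,19,0,-7,0]]]}}

```text
clock: 22.8
tcp_pos: [-0.4673, 0.8357, 0.6049]
tool_rot: [-1.46, -2.484, -0.209]
force: [-0.2, -0.2, -0.0]
grip_width: 0.899
grip_force: 0.0
```

Call:
{"api": "move_arm", "payload": {"deltas": [[[0.8,19,0,-6,0],[0.8,19,0,-6,0],[0.8,19,0,-6,0],[0.8,19,0,-6,0],[0.8,19,0,-6,0]]]}}

```text
clock: 23.22
tcp_pos: [-0.4707, 0.8422, 0.6108]
tool_rot: [-1.445, -2.459, -0.231]
force: [-0.6, 0.2, 0.4]
grip_width: 0.899
grip_force: 0.0
```

```bash
python3 -c "
from h import *
info()"
```

```text
t 23.22 p [-0.4707  0.8422  0.6108] q [2.066 0.867 0.087 0.008 1.864 1.561] F [-0.6  0.2  0.4] gw 0.899
tool x [-0.461  0.828  0.318] y [ 0.873  0.487 -0.004] z [-0.158  0.276 -0.948] lean 18.54
```

Call:
{"api": "move_arm", "payload": {"deltas": [[[0.8,19,0,-5,0],[0.8,19,0,-5,0],[0.8,19,0,-5,0],[0.8,19,0,-5,0],[0.8,19,0,-5,0]]]}}

```text
clock: 23.63
tcp_pos: [-0.4748, 0.8499, 0.6146]
tool_rot: [-1.429, -2.433, -0.252]
force: [-0.2, 0.3, -0.3]
grip_width: 0.899
grip_force: 0.0
```

Call:
{"api": "move_arm", "payload": {"deltas": [[[0.8,19,0,-5,0],[0.8,19,0,-5,0],[0.8,19,0,-5,0],[0.8,19,0,-5,0],[0.8,19,0,-5,0]]]}}

```text
clock: 24.05
tcp_pos: [-0.4778, 0.8557, 0.6226]
tool_rot: [-1.414, -2.406, -0.274]
force: [0.0, 0.0, -1.0]
grip_width: 0.901
grip_force: 0.0
```

Call:
{"api": "move_arm", "payload": {"deltas": [[[0.8,19,0,-4,0],[0.8,19,0,-4,0],[0.8,19,0,-4,0],[0.8,19,0,-4,0],[0.8,19,0,-4,0]]]}}

```text
clock: 24.47
tcp_pos: [-0.4816, 0.8629, 0.6277]
tool_rot: [-1.398, -2.38, -0.295]
force: [0.1, -0.2, 0.3]
grip_width: 0.9
grip_force: 0.0
```

Call:
{"api": "move_arm", "payload": {"deltas": [[[0.8,19,0,-4,0],[0.8,19,0,-4,0],[0.8,19,0,-4,0],[0.8,19,0,-4,0],[0.8,19,0,-4,0]]]}}

```text
clock: 24.88
tcp_pos: [-0.4843, 0.8681, 0.6371]
tool_rot: [-1.382, -2.352, -0.317]
force: [-0.3, 0.5, 0.2]
grip_width: 0.9
grip_force: 0.0
```

Call:
{"api": "move_arm", "payload": {"deltas": [[[0.8,19,0,-3,0],[0.8,19,0,-3,0],[0.8,19,0,-3,0],[0.8,19,0,-3,0],[0.8,19,0,-3,0]]]}}

```text
clock: 25.3
tcp_pos: [-0.4879, 0.8747, 0.6433]
tool_rot: [-1.367, -2.326, -0.337]
force: [-0.7, 0.1, -0.1]
grip_width: 0.902
grip_force: 0.0
```

Call:
{"api": "move_arm", "payload": {"deltas": [[[0.8,19,0,-3,0],[0.8,19,0,-3,0],[0.8,19,0,-3,0],[0.8,19,0,-3,0],[0.8,19,0,-3,0]]]}}

```text
clock: 25.72
tcp_pos: [-0.4903, 0.8794, 0.6538]
tool_rot: [-1.35, -2.297, -0.357]
force: [-0.8, -0.2, -0.2]
grip_width: 0.899
grip_force: 0.0
```

Call:
{"api": "move_arm", "payload": {"deltas": [[[0.8,19,0,-3,0],[0.8,19,0,-3,0],[0.8,19,0,-3,0],[0.8,19,0,-3,0],[0.8,19,0,-3,0]]]}}

```text
clock: 26.13
tcp_pos: [-0.4917, 0.8822, 0.6668]
tool_rot: [-1.334, -2.27, -0.378]
force: [-0.1, -0.1, 1.4]
grip_width: 0.902
grip_force: 0.0
```

```bash
python3 -c "
from h import *
info()
s,R=st(); print('lean az',np.degrees(np.arctan2(R[1,2],R[0,2])),'tooly az',np.degrees(np.arctan2(R[1,1],R[0,1])))
from workcell import imaging
for n in ('scene','top'): np.savez(n+'4.npz',**imaging.get_image(n))
cv2.imwrite('pics/a4.png',np.hstack([crop(load('scene4.npz')['color'],380,230,80,110,5),crop(load('top4.npz')['color'],375,225,80,110,5)]))
plan([((-.15,.6,.55),0),((.15,.5,.5),0),((.38,.12,.45),0),((.56,-.38,.30),0)])
"
```

```text
t 26.13 p [-0.4917  0.8822  0.6668] q [2.064 0.837 0.087 0.012 1.66  1.56 ] F [-0.1 -0.1  1.4] gw 0.902
tool x [-0.412  0.742  0.53 ] y [ 0.873  0.487 -0.004] z [-0.261  0.461 -0.848] lean 31.99
lean az 119.53571288381684 tooly az 29.171146943357424
[-0.378  0.788  0.628] -> [-13.73, 5.38, -4.01] 0.0
[-0.264  0.694  0.589] -> [-13.72, 5.37, -4.01] 0.0
[-0.15  0.6   0.55] -> [-13.73, 5.38, -4.01] 0.0
[0.    0.55  0.525] -> [-11.21, 10.67, -4.1] 0.0
[0.15 0.5  0.5 ] -> [-11.2, 10.67, -4.1] 0.0
[0.227 0.373 0.483] -> [-13.43, 0.53, -6.43] 0.0
[0.303 0.247 0.467] -> [-13.43, 0.52, -6.43] 0.0
[0.38 0.12 0.45] -> [-13.44, 0.53, -6.42] 0.0
[ 0.44  -0.047  0.4  ] -> [-17.48, -2.87, -5.01] 0.0
[ 0.5   -0.213  0.35 ] -> [-17.48, -2.86, -5.01] 0.0
[ 0.56 -0.38  0.3 ] -> [-17.47, -2.87, -5.0] 0.0
```

View pics/a4.png

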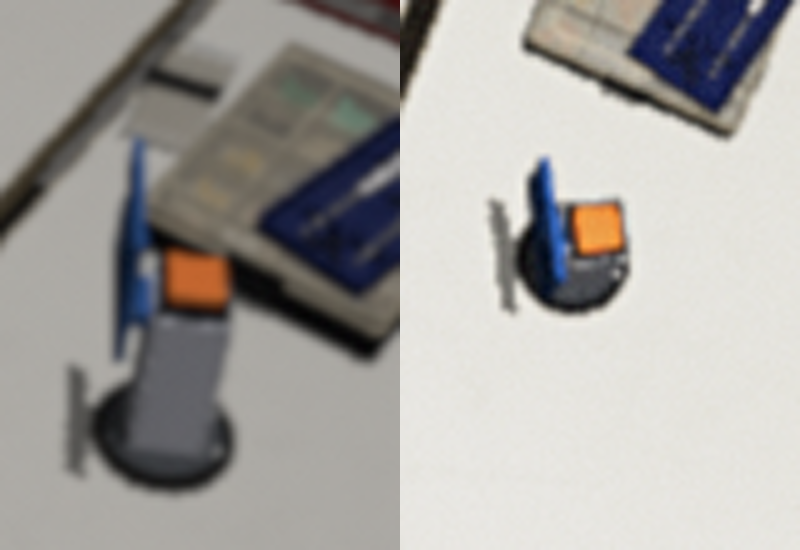

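The view shows the stand upright and collapsed, with the cap at (195,278) in the scene crop and (598,228) in the top crop. The lean is now 32° towards the panel. Next I'll refine the stand axis and rack position and plan the way back.

Run:
```python
from h import *
for n,(u0,v0) in (("scene4",(380,230)),("top4",(375,225))):
    d=load(n+".npz"); hsv=cv2.cvtColor(d["color"],cv2.COLOR_BGR2HSV).astype(int)
    m=(hsv[...,0]<15)&(hsv[...,1]>150)&(hsv[...,2]>150); m[:v0]=0;m[v0+110:]=0;m[:,:u0]=0;m[:,u0+80:]=0
    v,u=np.nonzero(m); c=u.min()+u.max(),v.min()+v.max()
    print(n,"cap",ray(d,u.mean(),v.mean(),.113).round(4),ray(d,c[0]/2,c[1]/2,.113).round(4),m.sum())
t=load("top0.npz")
for n,reg in (("top0",(255,160,60,65)),("scene0",(255,145,55,50)),("top4",(255,160,60,65)),("scene4",(255,145,55,50))):
    d=load(n+".npz"); W=cloud(d); m=(W[...,2]>.24)&(W[...,2]<.27); k=np.zeros_like(m); k[reg[1]:reg[1]+reg[3],reg[0]:reg[0]+reg[2]]=1; m&=k
    v,u=np.nonzero(m); e=np.float32([ray(d,x,y,.253)[:2] for x,y in zip(u,v)])
    (c,sz,an)=cv2.minAreaRect(e); print(n,"hood",np.round(c,4),np.round(sz,4),round(an,2),"mean",e.mean(0).round(4),m.sum())
# base plate in top view
d=load("top0.npz");W=cloud(d);hsv=cv2.cvtColor(d["color"],cv2.COLOR_BGR2HSV).astype(int)
m=(hsv[...,2]<110)&(W[...,2]<.03); k=np.zeros_like(m); k[183:248,255:312]=1; m&=k
v,u=np.nonzero(m); e=np.float32([ray(d,x,y,.012)[:2] for x,y in zip(u,v)]); print("base",[np.round(q,4) for q in cv2.minAreaRect(e)])
# panel front face seen obliquely in scene
for n in("scene0","scene4"):
    W=cloud(load(n+".npz")); P=W[175:245,262:300].reshape(-1,3); X=np.array([-.486,.874]); f=(P[:,:2]-[.5552,.1449]); a=f@X; b=f@np.array([-.874,-.486])
    k=(P[:,2]>.03)&(P[:,2]<.2)&(b>-.03)&(b<.09)&(abs(a)<.03); print(n,"panel x",k.sum(),np.percentile(a[k],[10,50,90]).round(4), "fit", np.polyfit(b[k],a[k],1).round(4))
```

```text
scene4 cap [ 0.5121 -0.3037  0.113 ] [ 0.5128 -0.3032  0.113 ] 83
top4 cap [ 0.5103 -0.3038  0.113 ] [ 0.5112 -0.3047  0.113 ] 35
top0 hood [0.5442 0.1132] [0.1533 0.0599] 29.17 mean [0.5441 0.1133] 1191
scene0 hood [0.5368 0.1097] [0.1705 0.0612] 29.32 mean [0.5356 0.1092] 832
top4 hood [0.5443 0.1133] [0.153  0.0599] 29.17 mean [0.5441 0.1133] 1191
scene4 hood [0.5368 0.1097] [0.1705 0.0612] 29.32 mean [0.5357 0.1094] 832
base [array([0.5351, 0.1268]), array([0.1673, 0.1258]), np.float64(29.2567)]
scene0 panel x 462 [0.0002 0.0008 0.0013] fit [-0.0019  0.0008]
scene4 panel x 461 [0.0002 0.0008 0.0014] fit [0.0019 0.0008]
```

Call:
{"api": "move_arm", "payload": {"deltas": [[[0.8,-13.7,5.4,-4,0],[0.8,-13.7,5.4,-4,0],[0.8,-13.7,5.4,-4,0],[0.8,-13.7,5.4,-4,0],[0.8,-13.7,5.4,-4,0]]]}}

```text
clock: 26.65
tcp_pos: [-0.3756, 0.7863, 0.6265]
tool_rot: [-1.335, -2.271, -0.377]
force: [0.3, -0.6, 0.3]
grip_width: 0.9
grip_force: 0.0
```

Call:
{"api": "move_arm", "payload": {"deltas": [[[0.8,-13.7,5.4,-4,0],[0.8,-13.7,5.4,-4,0],[0.8,-13.7,5.4,-4,0],[0.8,-13.7,5.4,-4,0],[0.8,-13.7,5.4,-4,0]]]}}

```text
clock: 27.07
tcp_pos: [-0.2601, 0.6918, 0.5884]
tool_rot: [-1.338, -2.27, -0.378]
force: [-0.6, 1.3, 1.4]
grip_width: 0.902
grip_force: 0.0
```

Call:
{"api": "move_arm", "payload": {"deltas": [[[0.8,-13.7,5.4,-4,0],[0.8,-13.7,5.4,-4,0],[0.8,-13.7,5.4,-4,0],[0.8,-13.7,5.4,-4,0],[0.8,-13.7,5.4,-4,0]]]}}

```text
clock: 27.48
tcp_pos: [-0.1472, 0.5987, 0.5492]
tool_rot: [-1.337, -2.27, -0.377]
force: [-0.5, 0.5, 0.8]
grip_width: 0.899
grip_force: 0.0
```

Call:
{"api": "move_arm", "payload": {"deltas": [[[0.8,-11.2,10.7,-4.1,0],[0.8,-11.2,10.7,-4.1,0],[0.8,-11.2,10.7,-4.1,0],[0.8,-11.2,10.7,-4.1,0],[0.8,-11.2,10.7,-4.1,0]]]}}

```text
clock: 27.9
tcp_pos: [0.0048, 0.5508, 0.5243]
tool_rot: [-1.341, -2.269, -0.379]
force: [-0.8, 0.1, -0.2]
grip_width: 0.901
grip_force: 0.0
```

Call:
{"api": "move_arm", "payload": {"deltas": [[[0.8,-11.2,10.7,-4.1,0],[0.8,-11.2,10.7,-4.1,0],[0.8,-11.2,10.7,-4.1,0],[0.8,-11.2,10.7,-4.1,0],[0.8,-11.2,10.7,-4.1,0]]]}}

```text
clock: 28.32
tcp_pos: [0.1554, 0.5012, 0.499]
tool_rot: [-1.341, -2.269, -0.378]
force: [-0.0, 0.7, -0.3]
grip_width: 0.901
grip_force: 0.0
```

Call:
{"api": "move_arm", "payload": {"deltas": [[[0.8,-13.4,0.5,-6.4,0],[0.8,-13.4,0.5,-6.4,0],[0.8,-13.4,0.5,-6.4,0],[0.8,-13.4,0.5,-6.4,0],[0.8,-13.4,0.5,-6.4,0]]]}}

```text
clock: 28.73
tcp_pos: [0.2287, 0.3736, 0.4833]
tool_rot: [-1.339, -2.269, -0.378]
force: [0.8, 1.0, 0.6]
grip_width: 0.896
grip_force: 0.0
```

Call:
{"api": "move_arm", "payload": {"deltas": [[[0.8,-13.4,0.5,-6.4,0],[0.8,-13.4,0.5,-6.4,0],[0.8,-13.4,0.5,-6.4,0],[0.8,-13.4,0.5,-6.4,0],[0.8,-13.4,0.5,-6.4,0]]]}}

```text
clock: 29.15
tcp_pos: [0.3055, 0.2474, 0.4664]
tool_rot: [-1.339, -2.269, -0.377]
force: [-0.3, 0.2, -0.6]
grip_width: 0.896
grip_force: 0.0
```

Call:
{"api": "move_arm", "payload": {"deltas": [[[0.8,-13.4,0.5,-6.4,0],[0.8,-13.4,0.5,-6.4,0],[0.8,-13.4,0.5,-6.4,0],[0.8,-13.4,0.5,-6.4,0],[0.8,-13.4,0.5,-6.4,0]]]}}

```text
clock: 29.57
tcp_pos: [0.3821, 0.121, 0.4494]
tool_rot: [-1.338, -2.269, -0.376]
force: [-0.2, 0.7, -0.0]
grip_width: 0.901
grip_force: 0.0
```

```bash
python3 -c "
from h import *
info()
s,R=st()
S=np.array([.5125,-.3032,0]); g=S+np.array([0,0,.057])-.003*np.array([-.486,.874,0])+.008*R[:,2]
print('grasp tcp',g); plan([(g-.15*R[:,2]+[.03,-.05,0],0),(g-.12*R[:,2],0),(g,0)])"
```

```text
t 29.57 p [0.3821 0.121  0.4494] q [-0.061  0.     1.771  0.462  1.684 -0.587] F [-0.2  0.7 -0. ] gw 0.901
tool x [-0.41   0.744  0.528] y [ 0.874  0.485 -0.005] z [-0.26   0.46  -0.849] lean 31.9
grasp tcp [ 0.51187699 -0.30214186  0.05020839]
[ 0.432 -0.015  0.381] -> [-15.71, -2.2, -1.76] 0.0
[ 0.482 -0.15   0.313] -> [-15.7, -2.2, -1.76] 0.0
[ 0.531 -0.286  0.246] -> [-15.71, -2.2, -1.76] 0.0
[ 0.581 -0.421  0.178] -> [-15.7, -2.19, -1.75] 0.0
[ 0.543 -0.357  0.152] -> [4.94, -0.2, 6.08] 0.0
[ 0.512 -0.302  0.05 ] -> [0.0, 0.0, 12.0] 0.0
```

Call:
{"api": "move_arm", "payload": {"deltas": [[[0.8,-15.7,-2.2,-1.8,0],[0.8,-15.7,-2.2,-1.8,0],[0.8,-15.7,-2.2,-1.8,0],[0.8,-15.7,-2.2,-1.8,0],[0.8,-15.7,-2.2,-1.8,0]]]}}

```text
clock: 29.98
tcp_pos: [0.4313, -0.0149, 0.3795]
tool_rot: [-1.337, -2.267, -0.374]
force: [-0.8, 0.9, -0.9]
grip_width: 0.903
grip_force: 0.0
```

Call:
{"api": "move_arm", "payload": {"deltas": [[[0.8,-15.7,-2.2,-1.8,0],[0.8,-15.7,-2.2,-1.8,0],[0.8,-15.7,-2.2,-1.8,0],[0.8,-15.7,-2.2,-1.8,0],[0.8,-15.7,-2.2,-1.8,0]]]}}

```text
clock: 30.4
tcp_pos: [0.4817, -0.1503, 0.3116]
tool_rot: [-1.336, -2.268, -0.375]
force: [-1.2, 1.7, 0.3]
grip_width: 0.901
grip_force: 0.0
```

Call:
{"api": "move_arm", "payload": {"deltas": [[[0.8,-15.7,-2.2,-1.8,0],[0.8,-15.7,-2.2,-1.8,0],[0.8,-15.7,-2.2,-1.8,0],[0.8,-15.7,-2.2,-1.8,0],[0.8,-15.7,-2.2,-1.8,0]]]}}

```text
clock: 30.82
tcp_pos: [0.5317, -0.2855, 0.2435]
tool_rot: [-1.336, -2.268, -0.376]
force: [-1.9, 1.0, 0.1]
grip_width: 0.9
grip_force: 0.0
```

Call:
{"api": "move_arm", "payload": {"deltas": [[[0.8,-15.7,-2.2,-1.8,0],[0.8,-15.7,-2.2,-1.8,0],[0.8,-15.7,-2.2,-1.8,0],[0.8,-15.7,-2.2,-1.8,0],[0.8,-15.7,-2.2,-1.8,0]]]}}

```text
clock: 31.23
tcp_pos: [0.5814, -0.4204, 0.1747]
tool_rot: [-1.335, -2.267, -0.376]
force: [-0.2, -0.7, -1.3]
grip_width: 0.903
grip_force: 0.0
```

Call:
{"api": "move_arm", "payload": {"deltas": [[[0.8,2,-0.1,2.5,0],[0.8,4,-0.2,5,0],[0.8,5,-0.2,6,0],[0.8,5,-0.2,6,0],[0.8,5,-0.2,6,0]]]}}

```text
clock: 31.65
tcp_pos: [0.5434, -0.3535, 0.1563]
tool_rot: [-1.332, -2.273, -0.376]
force: [-0.3, 0.2, 0.5]
grip_width: 0.897
grip_force: 0.0
```

```bash
python3 -c "
from h import *
s,R=st(); g=np.array([.5119,-.3021,.0502])
info(g); print('lean az',np.degrees(np.arctan2(R[1,2],R[0,2])),'tooly az',np.degrees(np.arctan2(R[1,1],R[0,1])))"
```

```text
t 31.65 p [ 0.5434 -0.3535  0.1563] q [-0.683  0.793  1.271  0.193  1.603 -1.24 ] F [-0.3  0.2  0.5] gw 0.897
tool x [-0.414  0.741  0.528] y [ 0.872  0.489 -0.003] z [-0.261  0.459 -0.849] lean 31.89
to [ 0.5119 -0.3021  0.0502] delta cm [-0.49 -0.2  12.19]
lean az 119.61964084561895 tooly az 29.305049709832904
```

Call:
{"api": "move_arm", "payload": {"deltas": [[[0.8,-0.4,-0.2,3,0],[0.8,-0.4,-0.2,6,0],[0.8,-0.4,-0.2,9,0],[0.8,-0.4,-0.2,11,0],[0.8,-0.4,-0.2,11,0]]]}}

```text
clock: 32.07
tcp_pos: [0.512, -0.3064, 0.0569]
tool_rot: [-1.331, -2.266, -0.377]
force: [-0.1, -0.3, 0.2]
grip_width: 0.903
grip_force: 0.0
```

```bash
python3 -c "
from h import *
info(np.array([.5119,-.3021,.0502]))
from workcell import imaging
d=imaging.get_image('scene'); np.savez('scene5.npz',**d)
cv2.imwrite('pics/a5.png',crop(d['color'],370,200,110,140,4))"
```

```text
t 32.07 p [ 0.512  -0.3064  0.0569] q [-0.661  0.849  1.433  0.207  1.392 -1.262] F [-0.1 -0.3  0.2] gw 0.903
tool x [-0.41   0.74   0.533] y [ 0.873  0.488 -0.006] z [-0.265  0.463 -0.846] lean 32.24
to [ 0.5119 -0.3021  0.0502] delta cm [-0.04  0.21  0.77]
```

View pics/a5.png

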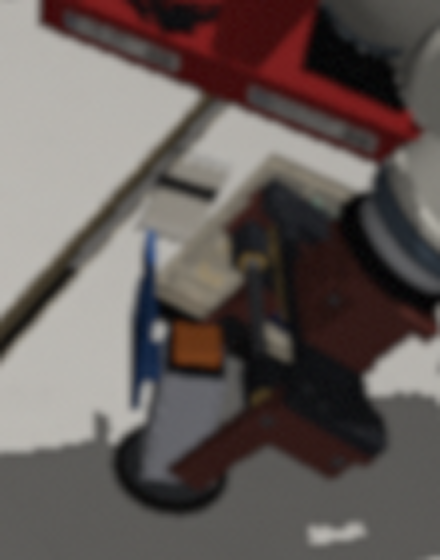

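The leaning jaws straddle the tube, with the near finger at (230,440) and the body clear of the cap at (197,343). Closing now.

Call:
{"api": "move_arm", "payload": {"deltas": [[[0.8,0,0.2,0.7,0],[0.8,0,0.2,0.7,0],[-1,0,0.2,0.7,0],[-1,0,0.2,0.7,0],[-1,0,0.2,0.7,0]]], "newtons": 40}}

```text
clock: 32.53
tcp_pos: [0.5136, -0.3056, 0.0539]
tool_rot: [-1.335, -2.271, -0.377]
force: [1.1, 0.1, 0.5]
grip_width: 0.712
grip_force: 0.0
```

Call:
{"api": "move_arm", "payload": {"deltas": [[[-1,0,0,0,0],[-1,0,0,0,0],[-1,0,0,0,0],[-1,0,0,0,0],[-1,0,0,0,0]]]}}

```text
clock: 32.95
tcp_pos: [0.5131, -0.3049, 0.0532]
tool_rot: [-1.334, -2.27, -0.378]
force: [1.0, -0.2, 1.2]
grip_width: 0.409
grip_force: 39.8
```

```bash
cat > r.py <<'E'
from h import *
O=np.array([.555,.1445,0]); X=np.array([-.4879,.8729,0]); Y=np.array([-.8729,-.4879,0]); Z=np.array([0,0,1.])
G=np.array([.5119,-.3028,.0]) # stand origin at grasp
def rk(x,y,z): return O+x*X+y*Y+z*Z
E
python3 -c "
from r import *
info()
s,R=st(); off=s['tcp_pos']-G; print('off',off)
a=s['tcp_pos']
plan([(a+[0,0,.09],0),(rk(-.16,.09,.12)+off,0),(rk(-.039,.075,.0675)+off,0),(rk(-.039,0,.0675)+off,0)])"
```

```text
t 32.95 p [ 0.5131 -0.3049  0.0532] q [-0.659  0.851  1.436  0.21   1.381 -1.262] F [ 1.  -0.2  1.2] gw 0.409
tool x [-0.412  0.742  0.529] y [ 0.873  0.487 -0.004] z [-0.261  0.461 -0.848] lean 31.97
off [ 0.00115064 -0.00213771  0.05321996]
[ 0.513 -0.305  0.143] -> [4.77, -0.03, -7.63] 0.0
[ 0.534 -0.173  0.158] -> [9.7, 8.28, 4.25] 0.0
[ 0.556 -0.041  0.173] -> [9.69, 8.28, 4.24] 0.0
[0.51  0.072 0.121] -> [7.49, 1.51, 10.86] 0.0
[0.575 0.108 0.121] -> [0.02, 7.5, -0.02] 0.0
```

Call:
{"api": "move_arm", "payload": {"deltas": [[[-1,1.6,0,-2.5,0],[-1,3.2,0,-5.1,0],[-1,4.8,0,-7.6,0],[-1,4.8,0,-7.6,0],[-1,4.8,0,-7.6,0]]]}}

```text
clock: 33.37
tcp_pos: [0.5137, -0.305, 0.1439]
tool_rot: [-1.336, -2.273, -0.377]
force: [-0.0, -0.4, -3.9]
grip_width: 0.411
grip_force: 39.8
```

```bash
python3 -c "
from r import *
info()
off=np.array([.00115,-.00214,.0532])
print(ray(load('scene0.npz'),348,266,.03),ray(load('top0.npz'),349,240,.05))
plan([(rk(-.16,.08,.09)+off,0),(rk(-.16,.06,.0675)+off,0),(rk(-.039,.06,.0675)+off,0),(rk(-.039,0,.0675)+off,0)])"
```

```text
t 33.37 p [ 0.5137 -0.305   0.1439] q [-0.658  0.733  1.424  0.206  1.504 -1.235] F [-0.  -0.4 -3.9] gw 0.411
tool x [-0.413  0.743  0.526] y [ 0.873  0.487 -0.003] z [-0.259  0.458 -0.85 ] lean 31.77
[ 0.5441153  -0.09522664  0.03      ] [ 0.53733399 -0.09567014  0.05      ]
[ 0.539 -0.171  0.144] -> [8.92, 8.76, 5.53] 0.0
[ 0.564 -0.036  0.143] -> [8.91, 8.76, 5.54] 0.0
[ 0.582 -0.027  0.121] -> [-1.18, 2.01, 1.9] 0.0
[0.523 0.079 0.121] -> [10.29, -0.01, 6.37] 0.0
[0.575 0.108 0.121] -> [0.01, 6.0, -0.01] 0.0
```

Call:
{"api": "move_arm", "payload": {"deltas": [[[-1,2.2,2.2,1.4,0],[-1,4.5,4.4,2.8,0],[-1,6.7,6.6,4.2,0],[-1,8.9,8.8,5.5,0],[-1,8.9,8.8,5.5,0]]]}}

```text
clock: 33.78
tcp_pos: [0.5379, -0.1643, 0.1411]
tool_rot: [-1.328, -2.267, -0.377]
force: [-0.0, -0.5, -4.0]
grip_width: 0.407
grip_force: 39.9
```

Call:
{"api": "move_arm", "payload": {"deltas": [[[-1,2.2,2.2,1.4,0],[-1,4.5,4.4,2.8,0],[-1,6.7,6.6,4.2,0],[-1,8.9,8.8,5.5,0],[-1,8.9,8.8,5.5,0]]]}}

```text
clock: 34.2
tcp_pos: [0.5639, -0.0308, 0.1415]
tool_rot: [-1.329, -2.268, -0.376]
force: [-0.6, -0.4, -3.1]
grip_width: 0.408
grip_force: 39.9
```

Call:
{"api": "move_arm", "payload": {"deltas": [[[-1,-0.4,0.6,0.6,0],[-1,-0.8,1.3,1.3,0],[-1,-1.2,2,1.9,0],[-1,-1.2,2,1.9,0],[-1,-1.2,2,1.9,0]]]}}

```text
clock: 34.62
tcp_pos: [0.5819, -0.0269, 0.1193]
tool_rot: [-1.335, -2.268, -0.376]
force: [-0.7, -0.8, -3.8]
grip_width: 0.407
grip_force: 39.9
```

```bash
python3 -c "
from r import *
info()
off=np.array([.00115,-.00214,.0532])
from workcell import imaging
for n in ('scene','top'): np.savez(n+'6.npz',**imaging.get_image(n))
cv2.imwrite('pics/a6.png',np.hstack([crop(load('scene6.npz')['color'],240,140,120,150,3),crop(load('top6.npz')['color'],250,150,120,150,3)]))
plan([(rk(-.039,.06,.0675)+off,0),(rk(-.039,0,.0675)+off,0)])"
```

```text
t 34.62 p [ 0.5819 -0.0269  0.1193] q [-0.262  0.695  1.579  0.402  1.304 -0.963] F [-0.7 -0.8 -3.8] gw 0.407
tool x [-0.41   0.742  0.531] y [ 0.874  0.487 -0.006] z [-0.262  0.461 -0.848] lean 32.04
[0.523 0.079 0.121] -> [10.32, -0.01, 6.4] 0.0
[0.575 0.108 0.121] -> [0.02, 6.0, -0.02] 0.0
```

View pics/a6.png

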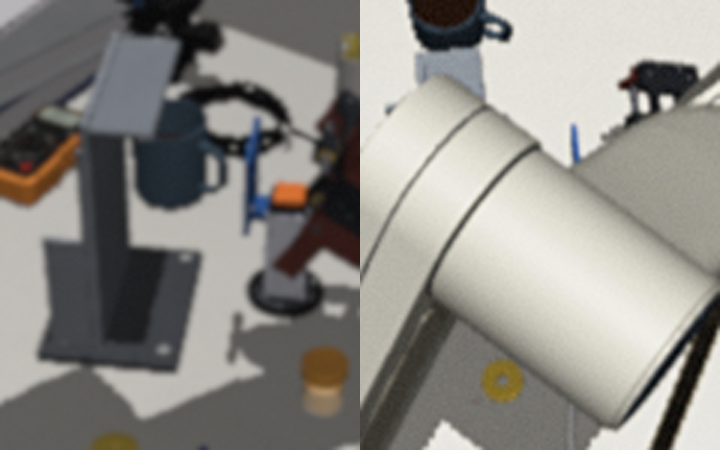

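The stand hangs upright from the leaning gripper in front of the rack, with the cap at (290,195) and the plate at (252,175) in the scene crop. The jar is untouched at (323,380). One quick check of the cap position against the camera, then the approach.

```bash
python3 -c "
from r import *
s,R=st(); off=np.array([.00115,-.00214,.0532]); e=s['tcp_pos']-off+[0,0,.114]
d=load('scene6.npz'); hsv=cv2.cvtColor(d['color'],cv2.COLOR_BGR2HSV).astype(int)
m=(hsv[...,0]<15)&(hsv[...,1]>150)&(hsv[...,2]>150); k=np.zeros_like(m); k[190:220,325:350]=1; m&=k
v,u=np.nonzero(m); print(m.sum(),u.mean(),v.mean(),'seen',ray(d,u.mean(),v.mean(),e[2]-.001),'expected',e,'proj',proj(d,e))
"
```

```text
48 336.1041666666667 204.0 seen [ 0.57879908 -0.02658314  0.18009788] expected [ 0.58086294 -0.02481493  0.18109788] proj [336.00414993 203.04756243]
```

Call:
{"api": "move_arm", "payload": {"deltas": [[[-1,2,0,1.3,0],[-1,4,0,2.5,0],[-1,5.5,0,3.4,0],[-1,7,0,4.3,0],[-1,7,0,4.3,0]]]}}

```text
clock: 35.13
tcp_pos: [0.5401, 0.0473, 0.1218]
tool_rot: [-1.332, -2.269, -0.377]
force: [0.4, 0.5, -3.1]
grip_width: 0.407
grip_force: 39.9
```

```bash
python3 -c "
from r import *
info()
off=np.array([.00115,-.00214,.0532])
plan([(rk(-.039,.06,.0675)+off,0),(rk(-.039,0,.0675)+off,0)])"
```

```text
t 35.13 p [0.5401 0.0473 0.1218] q [-0.164  0.628  1.712  0.455  1.214 -0.925] F [ 0.4  0.5 -3.1] gw 0.407
tool x [-0.412  0.741  0.531] y [ 0.873  0.489 -0.005] z [-0.263  0.461 -0.847] lean 32.07
[0.523 0.079 0.121] -> [3.01, 0.05, 2.02] 0.0
[0.575 0.108 0.121] -> [0.01, 6.0, -0.03] 0.0
```

Call:
{"api": "move_arm", "payload": {"deltas": [[[-1,1,0,0.7,0],[-1,2,0,1.3,0],[-1,3,0,2,0],[-1,3,0,2,0],[-1,3,0,2,0]]]}}

```text
clock: 35.55
tcp_pos: [0.5242, 0.0774, 0.1202]
tool_rot: [-1.333, -2.271, -0.377]
force: [0.8, 0.9, -4.0]
grip_width: 0.409
grip_force: 39.9
```

```bash
python3 -c "
from r import *
info()
off=np.array([.00115,-.00214,.0532])
plan([(rk(-.039,.06,.0675)+off,0),(rk(-.039,0,.0675)+off,0)])"
```

```text
t 35.55 p [0.5242 0.0774 0.1202] q [-0.119  0.608  1.76   0.48   1.173 -0.907] F [ 0.8  0.9 -4. ] gw 0.409
tool x [-0.412  0.741  0.529] y [ 0.873  0.488 -0.004] z [-0.262  0.46  -0.848] lean 31.97
[0.523 0.079 0.121] -> [0.21, -0.04, 0.07] 0.0
[0.575 0.108 0.121] -> [0.01, 6.0, -0.02] 0.0
```

Call:
{"api": "move_arm", "payload": {"deltas": [[[-1,0.2,0,0,0],[-1,0.2,0.7,0,0],[-1,0.2,1.4,0,0],[-1,0.2,2.2,0,0],[-1,0.2,3,0,0]]]}}

```text
clock: 35.97
tcp_pos: [0.5511, 0.0933, 0.1211]
tool_rot: [-1.335, -2.27, -0.378]
force: [0.9, 0.3, -3.6]
grip_width: 0.407
grip_force: 39.9
```

Call:
{"api": "move_arm", "payload": {"deltas": [[[-1,0,0.3,0,0],[-1,0,0.6,0,0],[-1,0,0.9,0,0],[-1,0,1.2,0,0],[-1,0,1.5,0,0]]]}}

```text
clock: 36.38
tcp_pos: [0.5631, 0.1004, 0.121]
tool_rot: [-1.334, -2.27, -0.377]
force: [-1.1, -0.4, -3.7]
grip_width: 0.413
grip_force: 39.9
```

```bash
python3 -c "
from r import *
info()
off=np.array([.00115,-.00214,.0532])
plan([(rk(-.039,0,.0675)+off,0)])"
```

```text
t 36.38 p [0.5631 0.1004 0.121 ] q [-0.076  0.648  1.672  0.491  1.201 -0.853] F [-1.1 -0.4 -3.7] gw 0.413
tool x [-0.411  0.742  0.53 ] y [ 0.873  0.487 -0.004] z [-0.261  0.461 -0.848] lean 31.98
[0.575 0.108 0.121] -> [0.07, 1.44, 0.07] 0.0
```

Call:
{"api": "move_arm", "payload": {"deltas": [[[-1,0,0.4,0,0],[-1,0,0.7,0,0],[-1,0,1,0,0],[-1,0.05,1.3,0.05,0],[-1,0.05,1.4,0.05,0]]]}}

```text
clock: 36.8
tcp_pos: [0.5753, 0.1081, 0.1208]
tool_rot: [-1.334, -2.27, -0.378]
force: [0.6, -0.1, -3.1]
grip_width: 0.408
grip_force: 39.9
```

Call:
{"api": "move_arm", "payload": {"deltas": [[[-1,0,0,0,0],[-1,-0.1,0,0.17,0],[-1,-0.2,0,0.34,0],[-1,-0.3,0,0.5,0],[-1,-0.4,0,0.64,0]]]}}

```text
clock: 37.22
tcp_pos: [0.5747, 0.1077, 0.113]
tool_rot: [-1.334, -2.27, -0.377]
force: [-0.8, 0.1, -2.5]
grip_width: 0.409
grip_force: 39.9
```

```bash
python3 -c "
from r import *
info()
off=np.array([.00115,-.00214,.0532])
plan([(rk(-.039,0,.058)+off,0)])"
```

```text
t 37.22 p [0.5747 0.1077 0.113 ] q [-0.064  0.672  1.647  0.496  1.198 -0.844] F [-0.8  0.1 -2.5] gw 0.409
tool x [-0.411  0.742  0.53 ] y [ 0.873  0.487 -0.004] z [-0.261  0.461 -0.848] lean 31.98
[0.575 0.108 0.111] -> [-0.07, 0.07, 0.17] 0.0
```

Call:
{"api": "move_arm", "payload": {"deltas": [[[-1,-0.05,0,0.08,0],[-1,-0.1,0,0.16,0],[-1,-0.12,0,0.2,0],[-1,-0.12,0,0.2,0],[-1,-0.12,0,0.2,0]]]}}

```text
clock: 37.63
tcp_pos: [0.5749, 0.1078, 0.111]
tool_rot: [-1.334, -2.27, -0.377]
force: [-0.3, 0.5, -3.7]
grip_width: 0.406
grip_force: 39.9
```

```bash
python3 -c "
from r import *
info()"
```

```text
t 37.63 p [0.5749 0.1078 0.111 ] q [-0.064  0.675  1.647  0.497  1.195 -0.846] F [-0.3  0.5 -3.7] gw 0.406
tool x [-0.412  0.742  0.529] y [ 0.873  0.487 -0.004] z [-0.261  0.461 -0.848] lean 31.97
```

Still carrying the full weight. I'll lower it a bit further until the stud takes the load.

Call:
{"api": "move_arm", "payload": {"deltas": [[[-1,-0.03,0,0.04,0],[-1,-0.05,0,0.08,0],[-1,-0.08,0,0.13,0],[-1,-0.1,0,0.17,0],[-1,-0.1,0,0.17,0]]]}}

```text
clock: 38.05
tcp_pos: [0.575, 0.1082, 0.1101]
tool_rot: [-1.333, -2.27, -0.379]
force: [-1.0, -0.5, 5.8]
grip_width: 0.407
grip_force: 39.8
```

```bash
python3 -c "
from r import *
info()"
```

```text
t 38.05 p [0.575  0.1082 0.1101] q [-0.064  0.677  1.647  0.498  1.194 -0.848] F [-1.  -0.5  5.8] gw 0.407
tool x [-0.412  0.741  0.531] y [ 0.873  0.488 -0.003] z [-0.261  0.462 -0.848] lean 32.04
```

Call:
{"api": "move_arm", "payload": {"deltas": [[[-1,0.03,0,-0.04,0],[-1,0.11,0,0.01,0],[-1,0.2,0,0.06,0],[-1,0.29,0,0.12,0],[-1,0.33,0,0.14,0]]]}}

```text
clock: 38.47
tcp_pos: [0.5741, 0.1106, 0.1101]
tool_rot: [-1.336, -2.271, -0.379]
force: [2.2, -5.1, 4.1]
grip_width: 0.412
grip_force: 40.0
```

```bash
python3 -c "
from r import *
info()
s,R=st();print(s['force']@X)"
```

```text
t 38.47 p [0.5741 0.1106 0.1101] q [-0.06   0.674  1.651  0.5    1.188 -0.845] F [ 2.2 -5.1  4.1] gw 0.412
tool x [-0.412  0.742  0.529] y [ 0.874  0.487 -0.002] z [-0.259  0.461 -0.849] lean 31.91
-5.501507614257612
```

Call:
{"api": "move_arm", "payload": {"deltas": [[[0.6,0,0,0,0],[0.6,0,0,0,0],[0.6,0,0,0,0],[0.6,0,0,0,0],[0.6,0,0,0,0]]]}}

```text
clock: 38.88
tcp_pos: [0.5729, 0.1111, 0.1093]
tool_rot: [-1.334, -2.27, -0.377]
force: [-0.2, -0.8, -0.1]
grip_width: 0.746
grip_force: 0.0
```

Call:
{"api": "move_arm", "payload": {"deltas": [[[0.6,0,0,0,0],[0.6,0,0,-1,0],[0.6,0,0,-2.5,0],[0.6,0,0,-4.5,0],[0.6,0,0,-7,0]]]}}

```text
clock: 39.3
tcp_pos: [0.5908, 0.0784, 0.1693]
tool_rot: [-1.333, -2.269, -0.376]
force: [-0.1, 0.3, 0.7]
grip_width: 0.799
grip_force: 0.0
```

Call:
{"api": "move_arm", "payload": {"deltas": [[[0.6,0,0,-3,0],[0.6,0,0,-6,0],[0.6,0,0,-10,0],[0.6,0,0,-14,0],[0.6,0,0,-16,0]]]}}

```text
clock: 39.72
tcp_pos: [0.6353, 0.0026, 0.3098]
tool_rot: [-1.337, -2.275, -0.381]
force: [0.5, 0.0, 0.4]
grip_width: 0.799
grip_force: 0.0
```

```bash
python3 -c "
from r import *
info()
from workcell import imaging
for n in ('scene','top'): np.savez(n+'7.npz',**imaging.get_image(n))
cv2.imwrite('pics/a7.png',np.hstack([crop(load('scene7.npz')['color'],240,140,130,150,3),crop(load('top7.npz')['color'],240,150,130,150,3)]))"
```

```text
t 39.72 p [0.6353 0.0026 0.3098] q [-0.204  0.542  1.359  0.41   1.619 -0.771] F [0.5 0.  0.4] gw 0.799
tool x [-0.414  0.743  0.526] y [0.874 0.486 0.001] z [-0.255  0.46  -0.851] lean 31.72
```

View pics/a7.png

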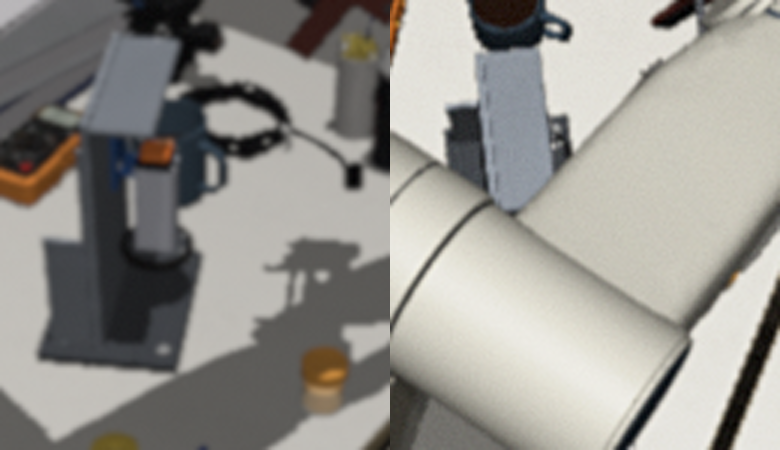

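The stand hangs under the hood, upright, with the cap at (157,152) and the foot at (157,248) in the scene crop. The arm is clear and the jar and spool are unmoved. Handing in.

```bash
python3 -c "
from workcell import ticket
print(ticket.job_done())"
```

```text
the job is handed in; nothing more can be done
None
```

The stand's tubes are pushed fully home, it hangs upright and still on the stud with the gripper clear, and I handed the job in at about 40 s.

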